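# Clamp the acrylic panel with a quick-thread wing knob

### The arm

A 6-joint arm with a two-finger parallel gripper is mounted at the origin on the work surface. World frame = base frame: x ahead of the robot, y to its left, z up, the work surface at z = 0. Lengths are in m, angles in rad, forces in N, time in s.
With the tool pointing down it reaches from about 0.35 to 0.775 m from the base axis. Payload 5.5 kg.
Tool frame: the origin (TCP) lies at the very end of the fingers, on their centre line; the grasp point (between the pads) lies env.grasp_offset behind it (env.grasp_offset is the distance from the TCP to the grasp point, in m); x points along the fingers, y is the direction in which the jaws open and shut, and the axes are right-handed (so a half turn about x gives the same grasp; the last joint's range is limited). The gripper opens to 85 mm and grips with 20 to 120 N. Pads are 22 mm wide; open, the fingers measure 114 mm over their backs; the gripper's body (76 mm by 85 mm) begins 54 mm behind the grasp point. The pads swing forward as they close: fully open they stand 13 mm farther back than shut.
Start: joints at [1.125, 0.313, 0.046, 1.304, 0, 1.431], TCP at [0.173, 0.548, 0.231] pointing down, gripper open.
Joint ranges: [-2.76, 2.76], [-0.86, 1.69], [-1.03, 1.26], [-2.2, 2.34], [-1.47, 1.5], [-3.14, 3.14]. Speed limits (rad/s): [2.57, 2.57, 3.14, 3.14, 3.14, 3.14].

### API

Orientations are given as a unit quaternion [w, x, y, z].
In Python, from workcell import get_state, viewer, job, env gives the robot as it stands.
- The arm moves only by the tool send_rows, never from a script. Its argument "plan" is a list of rows, each a list of 6 numbers: the shift along the tool's x, y, z in mm, then the turn, a rotation vector about the tool's x, y, z in degrees. A call has exactly 10 rows; each row is the pose to reach, as a shift and turn from the pose commanded when the call began, along the tool's axes at that moment; what a row does not reach only later rows make up. A row lasts 1/8 s, in which the tool goes at most 62.5 mm and 10.7 degrees, less where a joint would pass 70% of its speed; a pose out of reach is approached as far as the arm can. A call with a gripper value outside its range is refused whole. "claw" is the finger opening in mm, from 0 to 85.4, set as the call begins (left out, the last holds). The fingers move at their own pace and stop on an object; "newtons" is the grip in N (left out, the last holds). Time passes only in rows, so rows that repeat a pose let the fingers close, or fill a call up. It gives the time, the measured TCP pose, the force and the opening at its end, in the units of the state.
- get_state(): the state, without advancing time (a new reading comes with each control period).
- viewer.read_camera(name): name is "scene" or "side" or "wrist"; returns a dict with "frame" (384x512x3 uint8, blue, green, red), "mtx" (3x3 intrinsics, pixels), "rvec" (rotation vector, rad) and "tvec" (3), from world to camera coordinates, as OpenCV has them. Camera axes: x right, y down, z forward; pixel columns grow to the right and rows downward; lengths in m; the calibration is good to about 2 mm. A picture is of the moment at which its call begins. There is no depth.
- job.hand_in(): hands the job in, once; it reports no verdict.
The state is a dict: "clock": time; "joint_pos": joint angles; "qvel": joint speeds; "tau": joint torques, N m; "tcp_pos": TCP position; "orientation": TCP orientation; "wrist_force": force on the tool from outside, world axes, zero at the start; "ft_torque": the same for the moment, N m; "finger_gap": finger opening in m.
Only numpy, scipy, OpenCV 4.12 (cv2) and the standard library are available. Lean on these libraries where they do the work, as an engineer would, in place of code of your own. Each camera call takes 0.05 s, during which the arm holds its last target.

### The job

Push the clear acrylic panel, which has a red tab to hold it by, all the way up against the silver fence of the jig. Then, without lifting the orange wing knob off its stud or wrenching the stud's soft rubber mount, turn the knob backwards (anticlockwise from above) until you feel it drop fully into its thread start, and turn it forwards (clockwise) until it is home and snug against its stop. Let go of it, and do not push the other things on the bench about.

Things in the scene. Friction and masses are not known exactly. Their poses are not given: they have to be found in the camera images.
- jig: Clamping jig, fixed to the bench: a dark steel base 340 x 170 x 25 mm. Origin on the bench surface, right under the stud's axis; z up, x points from the red tab to the silver fence (45 mm high, its face is at x = +120 mm).
- panel (a joint): How far the clear acrylic panel (225 x 140 x 5 mm, lying on the jig, top at 30 mm above the bench, slotted around the stud) has slid along the jig's +x, in m: it meets the fence at 0.035. It drags with about 1.5 N and stays where it is left.
- panel_tab (a point): Centre of the upper part of the red tab that stands on the panel near the robot: 14 mm along the jig's x, 22 mm along y; its top is 15 mm above this point (65 mm above the bench), the panel 20 mm below it. It has the jig's axes and lies on the jig's x axis; its distance from the stud's axis is 125 mm less the panel's slide.
- knob: Loose orange wing knob, about 90 g (70 to 130), lying over the stud, not yet threaded. Origin: centre of its underside, z up, at first 44 mm above the bench. Hollow sleeve 51 mm across (59 mm at the foot), 29 mm high, top closed; three pins inside rest on top of the stud's thread ribs.
- knob_grip (a point): Centre of the knob's bar grip, on the knob's axis, 45 mm above its origin. The bar stands on the sleeve: 60 mm long (the knob's x axis), 14 mm thick (y axis), 32 mm high (16 mm above and below this point). Fingers left 3 to 5 mm slack about the bar still turn it and let it slide down; a firm grip holds it up.
- thread_back (a point): Point on the stud's axis, 47 mm above the bench, with the jig's axes. Backing: the start's angle cannot be seen. Turned anticlockwise by 0.2 to 1.2 rad, the knob drops 9 mm by its own weight if loose between the fingers, or if pressed lightly (origin then 34 to 36 mm above the bench); dropped only partly, it catches when turned forward. 0 to 0.25 rad farther it meets a back stop.
- thread_fwd (a point): Point on the stud's axis, 30 mm above the bench. Forward: once dropped, the knob turned clockwise runs down a right-hand thread, sinking about 4 mm per rad (1.3 mm vertical play), and meets its end stop 1.0 to 1.45 rad on, its origin then about 30 to 31 mm above the bench. Turned clockwise before it has dropped, it only meets a blocking tooth.
- stud (a joint): Twist of the steel stud (37 mm across, vertical, hidden inside the knob) in its soft rubber mount, in rad, anticlockwise positive: 0 when no torque acts, and about 1.2 N m per rad. Beyond 0.3 rad (0.36 N m) either way the mount is damaged; about 0.1 rad (0.12 N m) is a snug knob.
- controller: Bystander, fixed: black display box with a lit pale blue screen, 75 x 130 x 50 mm (a small dial on top reaches 62 mm). Origin under its centre.
- jar: Bystander, loose: small glass jar with a blue cap, 54 mm across, 70 mm high. Origin under its centre.
- driver: Bystander, loose: screwdriver lying on the bench.
- tray: Bystander, loose: shallow red tray of small screws, 90 x 120 x 25 mm. Origin under its centre.
Not all that is in view belongs to the job. There is more than one size of the knob; the one meant has the size given above.

How it is judged:
On the way, in this order (a step that is already met when the one before it is completed fails the run):
1. the panel is against the fence while the knob still lies on top of the thread (value of joint panel above 0.0335 m and z of knob in the frame of jig above 0.041 m), for 0.2 s.
2. the knob has dropped into its thread start (z of knob in the frame of jig between 0.0325 and 0.037 m), for 0.1 s.
3. the knob is home and snug against its stop (z of knob in the frame of jig below 0.0318 m and value of joint stud below -0.05 rad), for 0.2 s.
At the end, for the whole second after the job is handed in: The panel is within 1.5 mm of the fence, the knob is screwed home on the stud (origin less than 31.8 mm above the bench, within 4 mm of the stud's axis, within 0.1 rad of upright) and at rest (value of joint panel above 0.0335 m and z of knob in the frame of jig below 0.0318 m and horizontal distance between knob and jig below 0.004 m and angle between knob's own z axis and vertical below 0.1 rad and linear speed of knob below 0.01 m/s); the robot touches nothing.
It fails at once if the stud's soft mount is twisted by more than 0.3 rad (value of joint stud above 0.3 rad or value of joint stud below -0.3 rad).
It fails at once if the knob is lifted off the stud (z of knob in the frame of jig above 0.053 m).
It fails at once if a bystander is pushed by more than 20 mm (distance of any of jar, driver, tray from where it was at the start of the episode above 0.02 m).
It also fails if it takes over 72 s, if anything falls off the work surface, if the arm or the gripper's body presses on something with over 40 N, if the wrist force passes 120 N, or if a joint passes its speed limit or range.

## Working session

There is one attempt and no reset: what is moved stays moved. The work goes in short steps, Python scripts to look and compute and a tool call to move; the robot and the scene stay as the last step left them, time stands still between calls to the robot, and variables do not carry over. Pictures are saved under pics/ and viewed, and the job is handed in when it is done.

Besides the shell and the picture viewer there is one more tool, called after "Request:" as a command line: name --pt "numbers of a row" for each row, then --argument value for the rest. send_rows: Moves the arm, as the interface text tells. Its arguments: {"type":"object","properties":{"plan":{"type":"array"},"claw":{"type":"number"},"newtons":{"type":"number"}},"required":["plan"]}

```bash
ls; mkdir -p pics
python3 - <<'E'
from workcell import get_state, viewer, job, env
import cv2
s=get_state();print(s); print(env.grasp_offset)
for n in ("scene","side","wrist"):
    c=viewer.read_camera(n); cv2.imwrite(f"pics/{n}0.png",c["frame"]); print(n,c["mtx"],c["rvec"],c["tvec"])
E
```

```text
pics
{'clock': 0.0, 'joint_pos': array([ 1.12542304e+00,  3.13994429e-01,  4.50102497e-02,  1.30362595e+00,
       -1.32954553e-06,  1.43116268e+00]), 'qvel': array([-4.56040405e-04,  6.76992694e-05, -2.51540936e-04, -3.13261025e-04,
       -1.17826059e-03, -1.86823013e-03]), 'tau': array([-1.02348866e-03, -4.80628252e+01,  2.98531616e+01,  1.91325950e-02,
       -3.53770774e-04,  2.69994608e-06]), 'tcp_pos': array([0.17288163, 0.54786322, 0.23042507]), 'orientation': array([ 0.69867586,  0.10706054,  0.69904478, -0.10828889]), 'wrist_force': array([-0.08995823,  0.15133454, -1.16473265]), 'ft_torque': array([-1.52029735e-02,  8.66619864e-05,  7.61940859e-03]), 'finger_gap': 0.08573895548121735}
0.0187
scene [[428.36309757   0.         251.75240158]
 [  0.         428.36309757 201.1621145 ]
 [  0.           0.           1.        ]] [ 2.23930598  0.77174678 -0.30171226] [-0.52214653 -0.20668514  1.2370783 ]
side [[383.34040131   0.         253.01273564]
 [  0.         383.34040131 197.30286504]
 [  0.           0.           1.        ]] [ 2.10033958 -0.95072678  0.43542224] [-0.42189308  0.38335064  0.60350294]
wrist [[311.45836763   0.         258.32922961]
 [  0.         311.45836763 190.23591442]
 [  0.           0.           1.        ]] [-2.32533582 -1.70719385 -0.26051217] [-0.57445354 -0.04042766  0.37835937]
```

View pics/scene0.png

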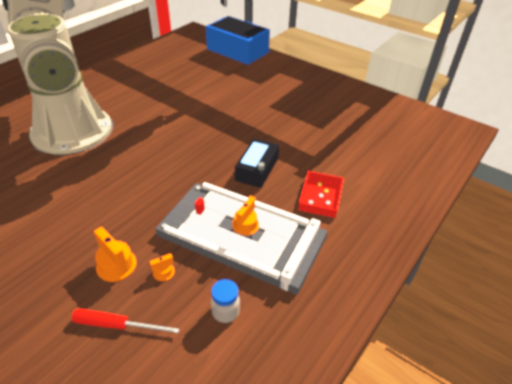

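View pics/side0.png

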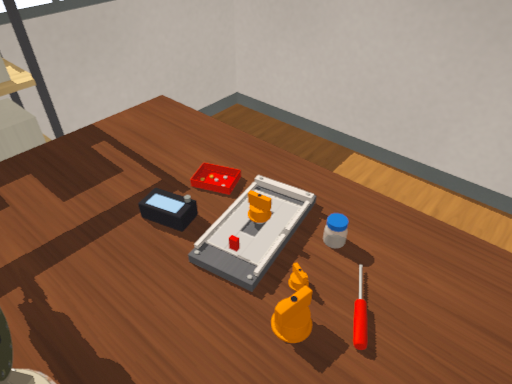

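View pics/wrist0.png

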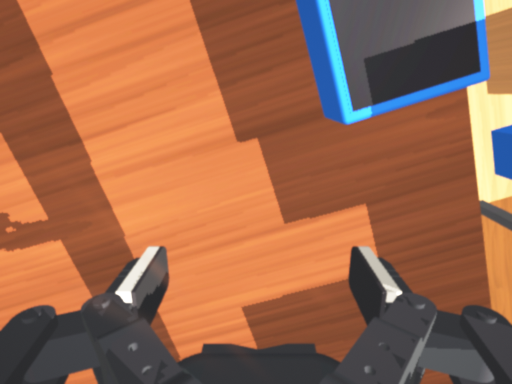

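The scene view shows the red tab at about (200,206), the knob on the jig at (246,217) and the fence around (300,250). Two decoy knobs lie on the bench at (115,255) and (162,267). In the side view the tab is at (234,242) and the knob at (260,207).

```bash
cat > h.py <<'E'
import numpy as np, cv2
from workcell import get_state, viewer, job, env
def cam(n):
    c=viewer.read_camera(n); R=cv2.Rodrigues(np.array(c["rvec"]))[0]; t=np.array(c["tvec"]).ravel()
    return dict(img=c["frame"],K=np.array(c["mtx"]),R=R,t=t,C=-R.T@t)
def ray(c,p):
    d=c["R"].T@np.linalg.inv(c["K"])@np.array([p[0],p[1],1.]); return d/np.linalg.norm(d)
def plane(c,p,z):
    d=ray(c,p); return c["C"]+d*(z-c["C"][2])/d[2]
def proj(c,X):
    q=c["K"]@(c["R"]@np.array(X)+c["t"]); return q[:2]/q[2]
def tri(c1,p1,c2,p2):
    d1,d2=ray(c1,p1),ray(c2,p2); A=np.c_[d1,-d2]; s=np.linalg.lstsq(A,c2["C"]-c1["C"],rcond=None)[0]
    a=c1["C"]+s[0]*d1; b=c2["C"]+s[1]*d2; return (a+b)/2,np.linalg.norm(a-b)
def blobs(c,lo,hi,amin=8):
    h=cv2.cvtColor(c["img"],cv2.COLOR_BGR2HSV); m=cv2.inRange(h,np.array(lo),np.array(hi))
    n,l,s,ce=cv2.connectedComponentsWithStats(m)
    return [(s[i].tolist(),ce[i].round(1).tolist()) for i in range(1,n) if s[i][4]>=amin],l
E
python3 - <<'E'
from h import *
a=cam("scene");b=cam("side")
for n,c in(("sc",a),("si",b)):
    print(n,"red",[x for x in blobs(c,(0,200,120),(5,255,255),20)[0]])
    print(n,"or",[x for x in blobs(c,(10,220,150),(25,255,255),40)[0]])
for n,c,(x0,y0,x1,y1) in(("sc",a,(150,170,340,300)),("si",b,(180,165,330,285))):
    cv2.imwrite(f"pics/z_{n}.png",cv2.resize(c["img"][y0:y1,x0:x1],None,fx=4,fy=4,interpolation=cv2.INTER_CUBIC))
E
```

```text
sc red [([157, 0, 13, 35, 321], [163.0, 16.3]), ([298, 171, 45, 47, 1368], [320.4, 193.6]), ([196, 199, 7, 14, 75], [199.2, 205.3]), ([72, 308, 56, 22, 794], [98.3, 318.3])]
sc or [([234, 196, 23, 38, 543], [245.7, 219.1]), ([95, 228, 41, 53, 1424], [113.1, 257.9]), ([150, 254, 24, 27, 446], [162.7, 267.6])]
si red [([190, 163, 51, 32, 1044], [215.7, 178.0]), ([229, 235, 10, 16, 116], [233.8, 242.4]), ([353, 299, 15, 51, 665], [359.9, 324.7])]
si or [([248, 191, 23, 31, 570], [258.8, 207.1]), ([271, 262, 42, 81, 2048], [293.7, 309.9])]
```

View pics/z_sc.png

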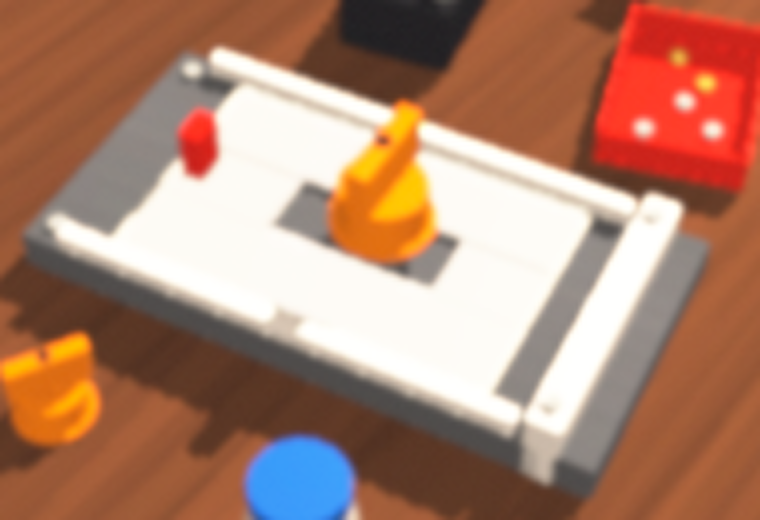

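View pics/z_si.png

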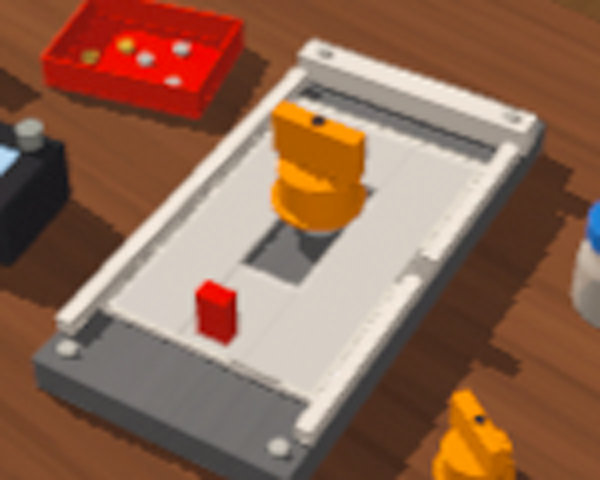

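Run:
```python
from h import *
a=cam("scene");b=cam("side")
S=lambda p:(150+p[0]/4,170+p[1]/4)
D=lambda p:(180+p[0]/4,165+p[1]/4)
print("tab",tri(a,(199.2,205.3),b,(233.8,242.4)))
print("dot",tri(a,S((383,140)),b,D((318,121))))
for n,p in dict(nearR=(28,240),nearL=(187,55),farL=(708,243)).items(): print("base sc",n,plane(a,S(p),.025))
for n,p in dict(nearL=(37,362),farR=(543,125)).items(): print("base si",n,plane(b,D(p),.025))
# fence screws on fence top
print("fence screw L",tri(a,S((655,207)),b,D((320,52))))
print("fence screw R",tri(a,S((548,405)),b,D((517,118))))
print("base screw L",tri(a,S((192,70)),b,D((67,349))))
print("base screw R",tri(a,S((57,224)),b,D((280,447))))
for z in(.105,):
  for p in((345,185),(365,190),(395,104),(422,115)): print("bar sc",plane(a,S(p),z))
  for p in((275,107),(293,101),(364,150),(362,135)): print("bar si",plane(b,D(p),z))
```

```text
tab (array([ 0.53466164, -0.03247849,  0.04911293]), np.float64(0.0020529261542836324))
dot (array([ 0.64868975, -0.01003424,  0.1034445 ]), np.float64(0.002495760048265347))
base sc nearR [ 0.49646023 -0.12795568  0.025     ]
base sc nearL [0.46165437 0.03638679 0.025     ]
base sc farL [0.78925114 0.10188573 0.025     ]
base si nearL [0.45498413 0.0305101  0.025     ]
base si farR [ 0.81504273 -0.06563953  0.025     ]
fence screw L (array([0.76078814, 0.08562644, 0.0449058 ]), np.float64(0.005895763911050679))
fence screw R (array([ 0.78927942, -0.05886235,  0.04558767]), np.float64(0.004378908175168307))
base screw L (array([0.47339845, 0.0271012 , 0.02447759]), np.float64(0.00266476968485571))
base screw R (array([ 0.50073711, -0.11119176,  0.02510586]), np.float64(0.0021471673085567177))
bar sc [ 0.65398356 -0.04654916  0.105     ]
bar sc [ 0.66396364 -0.0429966   0.105     ]
bar sc [0.63757124 0.01525693 0.105     ]
bar sc [0.65368624 0.01751858 0.105     ]
bar si [0.63969217 0.01490585 0.105     ]
bar si [0.65094694 0.01060059 0.105     ]
bar si [ 0.64408487 -0.04976144  0.105     ]
bar si [ 0.65363633 -0.04041115  0.105     ]
```

```bash
cat >> h.py <<'E'
from scipy.spatial.transform import Rotation as Ro
def pose():
    s=get_state(); q=s["orientation"]; return np.array(s["tcp_pos"]),Ro.from_quat([q[1],q[2],q[3],q[0]]),s
def down(yaw):  # tool x down, tool y at world yaw (rad)
    y=np.array([np.cos(yaw),np.sin(yaw),0]); x=np.array([0,0,-1.]); return Ro.from_matrix(np.c_[x,y,np.cross(x,y)])
def rel(p,Rt,base=None):
    p0,R0=(base if base else pose()[:2]); return (R0.inv().apply(np.array(p)-p0)*1000).round(1),np.degrees((R0.inv()*Rt).as_rotvec()).round(2)
E
python3 - <<'E'
from h import *
p,R,s=pose(); print(R.as_matrix().round(3)); y=R.as_matrix()[:,1]; print("tool y yaw",np.degrees(np.arctan2(y[1],y[0])))
w=cam("wrist"); print("cam in tool",R.inv().apply(w["C"]-p), "optical axis in tool",(R.inv().as_matrix()@w["R"].T).round(3))
for yd in(11,-169): print(yd,rel((.60,-.02,.26),down(np.radians(yd))))
E
```

```text
[[-0.     0.301  0.954]
 [-0.     0.954 -0.301]
 [-1.    -0.    -0.   ]]
tool y yaw 72.4784169416236
cam in tool [-0.14212218 -0.00014792 -0.07548736] optical axis in tool [[-0.001 -0.299  0.954]
 [ 1.     0.001  0.001]
 [-0.001  0.954  0.299]]
11 (array([ -28.8, -413.4,  578.2]), array([6.148e+01, 0.000e+00, 1.000e-02]))
-169 (array([ -28.8, -413.4,  578.2]), array([-1.1852e+02, -1.0000e-02,  0.0000e+00]))
```

Request:
send_rows --pt "-29 -413 578 61.5 0 0" --pt "-29 -413 578 61.5 0 0" --pt "-29 -413 578 61.5 0 0" --pt "-29 -413 578 61.5 0 0" --pt "-29 -413 578 61.5 0 0" --pt "-29 -413 578 61.5 0 0" --pt "-29 -413 578 61.5 0 0" --pt "-29 -413 578 61.5 0 0" --pt "-29 -413 578 61.5 0 0" --pt "-29 -413 578 61.5 0 0" --claw 44 --newtons 20

```text
clock: 1.65
tcp_pos: [0.5494, 0.0473, 0.2571]
orientation: [0.546, 0.45, 0.545, -0.45]
wrist_force: [0.3, 1.7, -0.5]
finger_gap: 0.0438
```

Run:
```python
from h import *
p,R,s=pose(); print(p,rel((.60,-.02,.26),down(np.radians(11))))
```

```text
[0.54942497 0.04728769 0.25712998] (array([-2.8, 36.9, 75.7]), array([-0.04, -0.01, -0.05]))
```

Request:
send_rows --pt "-3 37 56 0 0 0" --pt "-3 37 56 0 0 0" --pt "-3 37 56 0 0 0" --pt "-3 37 56 0 0 0" --pt "-3 37 56 0 0 0" --pt "-3 37 56 0 0 0" --pt "-3 37 56 0 0 0" --pt "-3 37 56 0 0 0" --pt "-3 37 56 0 0 0" --pt "-3 37 56 0 0 0"

```text
clock: 2.9
tcp_pos: [0.5953, 0.0012, 0.2597]
orientation: [0.545, 0.45, 0.546, -0.45]
wrist_force: [-0.2, 0.3, 0.2]
finger_gap: 0.0444
```

Run:
```python
from h import *
p,R,s=pose(); print(p,R.as_matrix().round(3),s["clock"])
c=cam("wrist"); cv2.imwrite("pics/w1.png",c["img"]); np.savez("w1.npz",**c)
print("red",blobs(c,(0,200,100),(5,255,255),20)[0]); print("or",blobs(c,(8,200,120),(25,255,255),40)[0])
```

```text
[0.59534146 0.00117887 0.25971024] [[-0.     0.982  0.19 ]
 [ 0.     0.19  -0.982]
 [-1.    -0.    -0.   ]] 2.9
red [([354, 0, 94, 59, 4332], [398.6, 24.8]), ([195, 168, 14, 23, 258], [201.8, 179.2])]
or [([275, 155, 51, 65, 2146], [300.9, 182.2]), ([207, 261, 28, 46, 676], [220.9, 280.2]), ([129, 269, 41, 25, 641], [147.1, 279.5])]
```

View pics/w1.png

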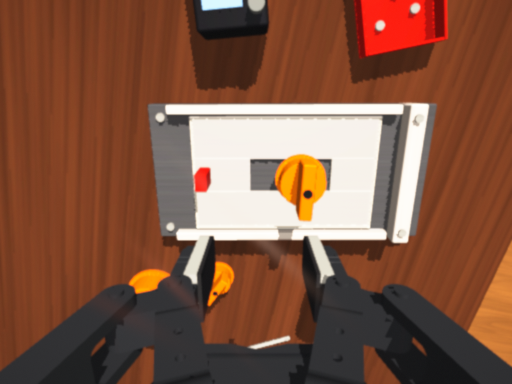

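The wrist view shows the whole jig. The tab is at (202,179), the knob sleeve at about (301,180), the bar runs from about (300,160) to (306,220), and the decoy knobs are at the lower left.

Run:
```python
from h import *
i=cv2.imread("pics/w1.png"); cv2.imwrite("pics/w1z.png",cv2.resize(i[95:245,145:345],None,fx=4,fy=4,interpolation=cv2.INTER_CUBIC))
cv2.imwrite("pics/w1k.png",cv2.resize(i[145:230,250:350],None,fx=7,fy=7,interpolation=cv2.INTER_CUBIC))
```

```text
(no output)
```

View pics/w1z.png

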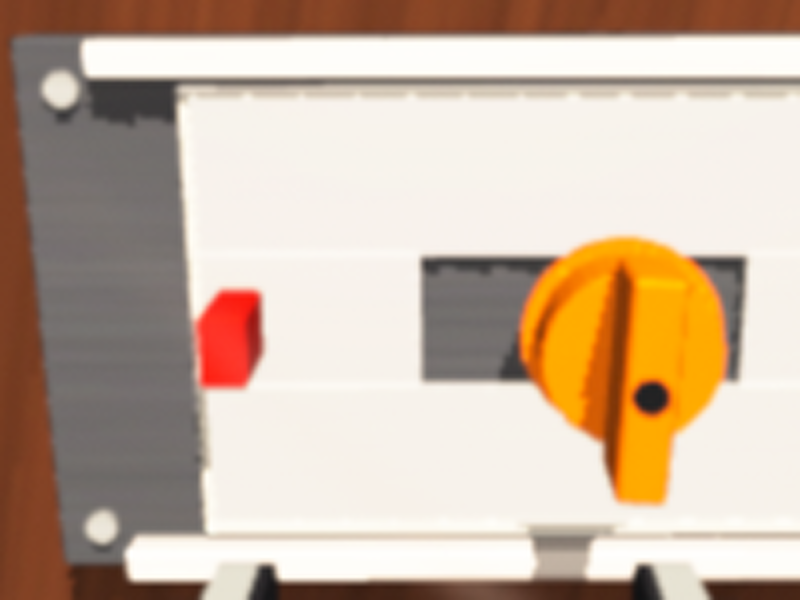

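View pics/w1k.png

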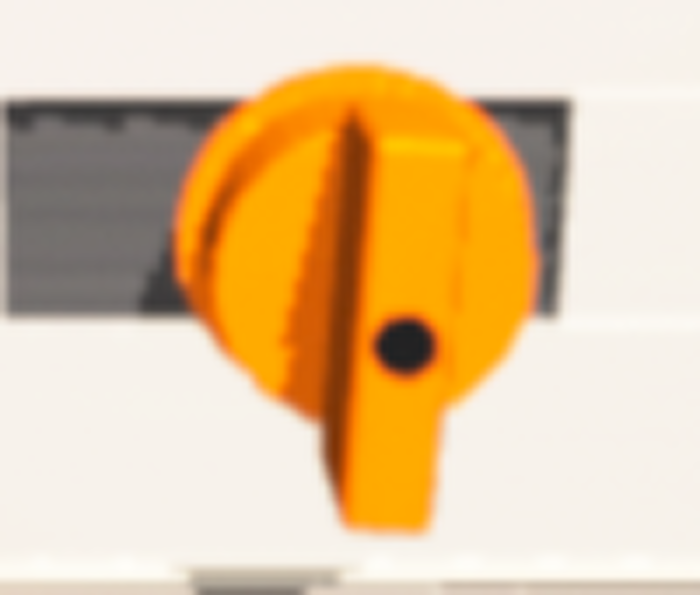

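Run:
```python
from h import *
c=dict(np.load("w1.npz"))
k=lambda x,y:(250+x/7,145+y/7); z=lambda x,y:(145+x/4,95+y/4)
P=[plane(c,k(*q),.105)[:2] for q in((372,138),(465,142),(345,528),(430,530))]; P=np.array(P); print(P)
e1=(P[0]+P[1])/2;e2=(P[2]+P[3])/2;d=e1-e2;print("ctr",P.mean(0),"len",np.linalg.norm(d),"yaw",np.degrees(np.arctan2(d[1],d[0])),"w",np.linalg.norm(P[1]-P[0]),np.linalg.norm(P[2]-P[3]))
for i,j in((2,0),(3,1)):
  d=P[j]-P[i]; print("edge yaw",np.degrees(np.arctan2(d[1],d[0])))
print("dot",plane(c,k(405,346),.105))
# jig: base screws, fence screws (full image)
sc={ "bl":plane(c,z(60,90),.027),"br":plane(c,z(101,526),.027)}
for n,v in sc.items(): print(n,v)
fl=plane(c,(418,119),.045);fr=plane(c,(401.5,233.5),.045);print(fl,fr)
# rails top edge direction / panel near edge / slot edges on z=.03
for n,q in dict(pnl_nL=(177,88),pnl_nR=(207,530),slot1=(422,258),slot2=(745,258),slot3=(424,380)).items(): print(n,plane(c,z(*q),.030))
for n,q in dict(pfL=(382.5,116),pfR=(374,226)).items(): print(n,plane(c,q,.030))
print("tab tri proj", proj(c,(.5347,-.0325,.048)))
for q in((220,386),(245,386),(200,386),(200,328)): print("tabtop",plane(c,z(*q),.065))
```

```text
[[ 0.63755461  0.01862714]
 [ 0.65039549  0.02055524]
 [ 0.64737218 -0.03919678]
 [ 0.65972737 -0.03710933]]
ctr [ 0.64876241 -0.00928093] len 0.05853267028161854 yaw 99.41470821769657 w 0.012984827529960382 0.012530298654913978
edge yaw 99.636008720351
edge yaw 99.19251119981297
dot [ 0.64932058 -0.01010177  0.105     ]
bl [0.47384391 0.02651658 0.027     ]
br [ 0.5008362  -0.11013329  0.027     ]
[0.76293876 0.0826814  0.045     ] [ 0.79068541 -0.05512813  0.045     ]
pnl_nL [0.50809737 0.03401446 0.03      ]
pnl_nR [ 0.53543509 -0.10345851  0.03      ]
slot1 [ 0.58742905 -0.00177999  0.03      ]
slot2 [0.68362561 0.01700747 0.03      ]
slot3 [ 0.59519397 -0.03977252  0.03      ]
pfL [0.72880078 0.07829241 0.03      ]
pfR [ 0.76094079 -0.05728611  0.03      ]
tab tri proj [201.32005831 179.36972242]
tabtop [ 0.53746102 -0.0417341   0.065     ]
tabtop [ 0.54442094 -0.04037522  0.065     ]
tabtop [ 0.53189319 -0.04282119  0.065     ]
tabtop [ 0.52964393 -0.02592559  0.065     ]
```

Run:
```python
from h import *
D=down(np.radians(11.2))
for z in(.26,.12,.040): print(rel((.5347,-.0325,z),D))
```

```text
(array([ -0.3, -66. ,  21.5]), array([-0.23, -0.01,  0.  ]))
(array([139.7, -66. ,  21.6]), array([-0.23, -0.01,  0.  ]))
(array([219.7, -65.9,  21.6]), array([-0.23, -0.01,  0.  ]))
```

Request:
send_rows --pt "0 -66 22 -0.2 0 0" --pt "40 -66 22 -0.2 0 0" --pt "90 -66 22 -0.2 0 0" --pt "140 -66 22 -0.2 0 0" --pt "140 -66 22 -0.2 0 0" --pt "165 -66 22 -0.2 0 0" --pt "190 -66 22 -0.2 0 0" --pt "210 -66 22 -0.2 0 0" --pt "219 -66 22 -0.2 0 0" --pt "219 -66 22 -0.2 0 0"

```text
clock: 4.2
tcp_pos: [0.5356, -0.033, 0.0418]
orientation: [0.547, 0.449, 0.546, -0.449]
wrist_force: [0.0, -0.2, 0.0]
finger_gap: 0.0441
```

Run:
```python
from h import *
p,R,s=pose(); print(p,s["wrist_force"],s["finger_gap"],s["clock"])
a=cam("side"); cv2.imwrite("pics/s2.png",cv2.resize(a["img"][130:300,160:340],None,fx=4,fy=4))
```

```text
[ 0.53557223 -0.03303491  0.04180163] [ 0.01497571 -0.16109527  0.02978009] 0.04405061258875539 4.2
```

View pics/s2.png

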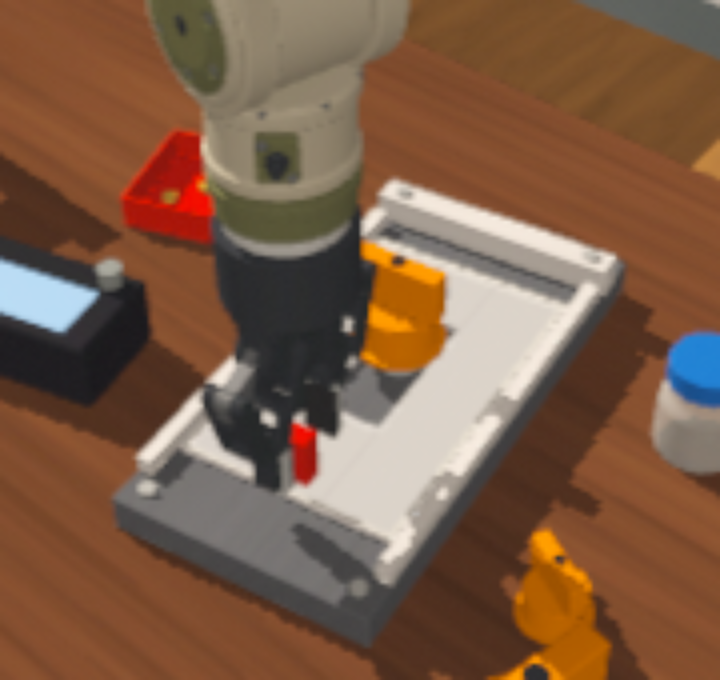

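The fingers straddle the red tab, which shows at (305,450) in the zoomed picture. I'll grip it and slide the panel.

Request:
send_rows --pt "0 0 0 0 0 0" --pt "0 0 0 0 0 0" --pt "0 0 0 0 0 0" --pt "0 0 0 0 0 0" --pt "0 3 0 0 0 0" --pt "0 6 0 0 0 0" --pt "0 9 0 0 0 0" --pt "0 12 0 0 0 0" --pt "0 15 0 0 0 0" --pt "0 18 0 0 0 0" --claw 8 --newtons 20

```text
clock: 5.5
tcp_pos: [0.5529, -0.0297, 0.0417]
orientation: [0.547, 0.449, 0.546, -0.449]
wrist_force: [-1.7, 0.1, 6.5]
finger_gap: 0.0134
```

Request:
send_rows --pt "0 1 0 0 0 0" --pt "0 2 0 0 0 0" --pt "0 3 0 0 0 0" --pt "0 4 0 0 0 0" --pt "0 5 0 0 0 0" --pt "0 6 0 0 0 0" --pt "0 7 0 0 0 0" --pt "0 7 0 0 0 0" --pt "0 7 0 0 0 0" --pt "0 7 0 0 0 0"

```text
clock: 6.75
tcp_pos: [0.5596, -0.0284, 0.0418]
orientation: [0.547, 0.449, 0.546, -0.449]
wrist_force: [-2.1, -0.2, 5.8]
finger_gap: 0.0136
```

Run:
```python
from h import *
p,R,s=pose(); print(p,s["wrist_force"],s["finger_gap"],s["clock"])
c=cam("wrist"); cv2.imwrite("pics/w3.png",c["img"]); np.savez("w3.npz",**c)
```

```text
[ 0.55964707 -0.02835233  0.04178851] [-2.05124693 -0.23840918  5.80118953] 0.013570749496889729 6.75
```

View pics/w3.png

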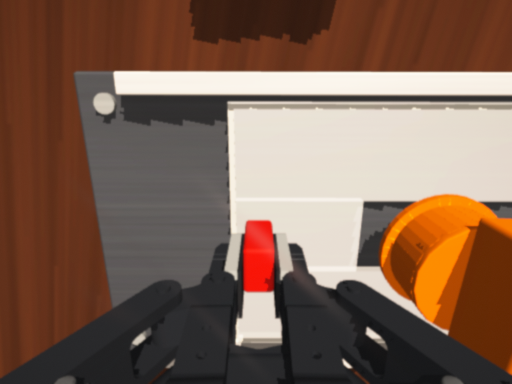

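The tab is held between the pads at (258,255), and the panel is still just short of the fence. I'll push on until I feel it.

Request:
send_rows --pt "0 0.5 0 0 0 0" --pt "0 1 0 0 0 0" --pt "0 1.5 0 0 0 0" --pt "0 2 0 0 0 0" --pt "0 2.5 0 0 0 0" --pt "0 3 0 0 0 0" --pt "0 3 0 0 0 0" --pt "0 3 0 0 0 0" --pt "0 3 0 0 0 0" --pt "0 3 0 0 0 0"

```text
clock: 8.05
tcp_pos: [0.5596, -0.0283, 0.0417]
orientation: [0.545, 0.448, 0.547, -0.451]
wrist_force: [-9.5, -2.3, 14.0]
finger_gap: 0.0137
```

The force has climbed to about 10 N with no further travel, so the panel is against the fence. Next I open and lift.

Request:
send_rows --pt "0 -1 0 0 0 0" --pt "0 -1 0 0 0 0" --pt "0 -1 0 0 0 0" --pt "0 -1 0 0 0 0" --pt "-15 -1 0 0 0 0" --pt "-50 -1 0 0 0 0" --pt "-90 -1 0 0 0 0" --pt "-130 -1 0 0 0 0" --pt "-150 30 0 0 0 0" --pt "-150 60 0 0 0 0" --claw 44

```text
clock: 9.3
tcp_pos: [0.6233, -0.016, 0.1951]
orientation: [0.548, 0.45, 0.544, -0.448]
wrist_force: [-0.2, -0.5, 1.2]
finger_gap: 0.0438
```

Run:
```python
from h import *
p,R,s=pose(); print(p,s["wrist_force"],s["finger_gap"],s["clock"],np.degrees(s["qvel"]).round(1))
c=cam("wrist"); cv2.imwrite("pics/w4.png",c["img"]); np.savez("w4.npz",**c)
```

```text
[ 0.62330642 -0.01597456  0.19510565] [-0.23832709 -0.47131114  1.18785369] 0.04381784794269911 9.3 [ 8.  27.8 37.1 11.6 -0.   7.8]
```

View pics/w4.png

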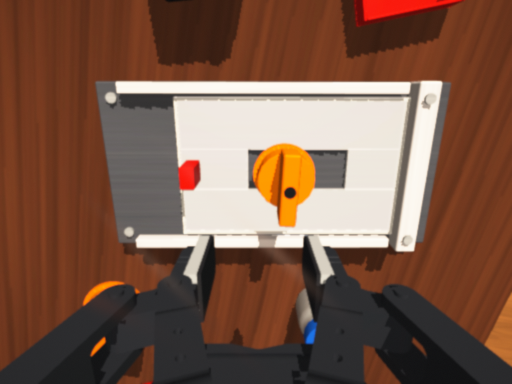

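Run:
```python
from h import *
c=dict(np.load("w4.npz"))
cv2.imwrite("pics/w4f.png",cv2.resize(c["img"][75:260,355:455],None,fx=3.2,fy=3.2,interpolation=cv2.INTER_CUBIC))
cv2.imwrite("pics/w4k.png",cv2.resize(c["img"][135:235,240:330],None,fx=6,fy=6,interpolation=cv2.INTER_CUBIC))
```

```text
(no output)
```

View pics/w4f.png

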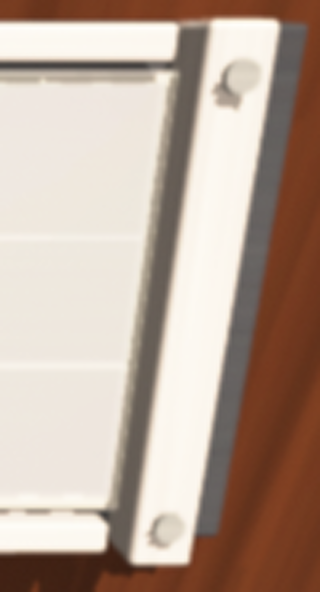

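View pics/w4k.png

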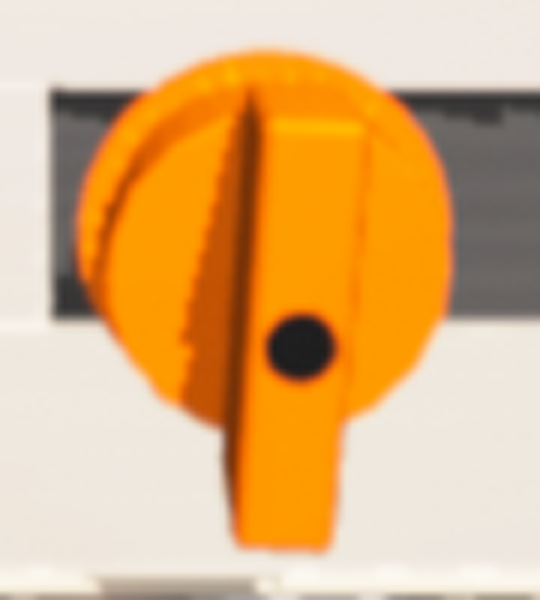

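The panel's edge meets the shaded fence face with no gap. I'll measure the knob again from this nearer view.

Run:
```python
from h import *
c=dict(np.load("w4.npz"))
k=lambda x,y:(240+x/6,135+y/6)
P=np.array([plane(c,k(*q),.105)[:2] for q in((264,130),(365,130),(238,548),(330,550))])
e1=(P[0]+P[1])/2;e2=(P[2]+P[3])/2;d=e1-e2;print("ctr",P.mean(0),"len",np.linalg.norm(d),"yaw",np.degrees(np.arctan2(d[1],d[0])),"w",np.linalg.norm(P[1]-P[0]),np.linalg.norm(P[2]-P[3]))
for i,j in((2,0),(3,1)):
  d=P[j]-P[i]; print("edge yaw",np.degrees(np.arctan2(d[1],d[0])))
print("dot",plane(c,k(301,347),.105)[:2])
# sleeve foot outline: left/right extremes at z=.046
pl,pr=plane(c,k(77,235),.048),plane(c,k(453,245),.048); print(pl,pr,(pl+pr)/2,np.linalg.norm(pl-pr))
# slot panel edge: tab
fl=plane(c,(430,100),.047);fr=plane(c,(406.5,240),.047);print("fence",fl,fr)
bl=plane(c,(111,98),.027);br=plane(c,(128.5,231.5),.027);print(bl,br)
```

```text
ctr [ 0.64892385 -0.01002918] len 0.057523184297067285 yaw 99.02275888508522 w 0.012740240349691083 0.012467646440488683
edge yaw 99.15488691147607
edge yaw 98.89137506398421
dot [ 0.64921877 -0.009984  ]
[ 0.61987105 -0.01545301  0.048     ] [ 0.67923438 -0.00543368  0.048     ] [ 0.64955271 -0.01044334  0.048     ] 0.06020292612829102
fence [0.76294594 0.08252954 0.047     ] [ 0.78880005 -0.0538628   0.047     ]
[0.47402355 0.02649454 0.027     ] [ 0.50040009 -0.11005077  0.027     ]
```

Run:
```python
from h import *
p,R,s=pose(); print(p)
D=down(np.radians(9.1))
for z in(.15,.080): print(rel((.6488,-.0102,z),D))
```

```text
[ 0.62618573 -0.01542269  0.19323772]
(array([43.4, 22.9, -0.8]), array([ 2.11,  0.09, -0.41]))
(array([113.4,  22.4,  -0.9]), array([ 2.11,  0.09, -0.41]))
```

Request:
send_rows --pt "10 22 -1 2.1 0 -0.4" --pt "25 22 -1 2.1 0 -0.4" --pt "43 22 -1 2.1 0 -0.4" --pt "43 22 -1 2.1 0 -0.4" --pt "43 22 -1 2.1 0 -0.4" --pt "43 22 -1 2.1 0 -0.4" --pt "43 22 -1 2.1 0 -0.4" --pt "43 22 -1 2.1 0 -0.4" --pt "43 22 -1 2.1 0 -0.4" --pt "43 22 -1 2.1 0 -0.4"

```text
clock: 10.6
tcp_pos: [0.6425, -0.0106, 0.1478]
orientation: [0.536, 0.457, 0.54, -0.461]
wrist_force: [-0.8, -0.2, -0.7]
finger_gap: 0.0442
```

Run:
```python
from h import *
p,R,s=pose(); print(p,R.as_matrix().round(4),s["ft_torque"])
D=down(np.radians(9.1))
for z in(.15,.080): print(rel((.6488,-.0102,z),D))
```

```text
[ 0.64248416 -0.01058074  0.14778972] [[-6.800e-03  9.874e-01  1.579e-01]
 [-1.100e-03  1.579e-01 -9.875e-01]
 [-1.000e+00 -6.900e-03  1.000e-04]] [ 0.01174365  0.0730868  -0.00643779]
(array([-2.3,  6.3,  0.6]), array([-0.02,  0.  ,  0.4 ]))
(array([67.7,  6.8,  0.6]), array([-0.02,  0.  ,  0.4 ]))
```

Request:
send_rows --pt "0 6.3 0.6 0 0 0.4" --pt "0 6.3 0.6 0 0 0.4" --pt "15 6.4 0.6 0 0 0.4" --pt "30 6.5 0.6 0 0 0.4" --pt "45 6.7 0.6 0 0 0.4" --pt "58 6.8 0.6 0 0 0.4" --pt "67 6.8 0.6 0 0 0.4" --pt "68 6.8 0.6 0 0 0.4" --pt "68 6.8 0.6 0 0 0.4" --pt "68 6.8 0.6 0 0 0.4"

```text
clock: 11.85
tcp_pos: [0.6494, -0.0103, 0.0805]
orientation: [0.538, 0.459, 0.538, -0.459]
wrist_force: [0.2, -0.6, 0.4]
finger_gap: 0.044
```

Run:
```python
from h import *
p,R,s=pose(); print(p,s["wrist_force"],s["ft_torque"])
D=down(np.radians(9.1))
print(rel((.6488,-.0102,.080),D))
c=cam("wrist"); cv2.imwrite("pics/w5.png",c["img"]); np.savez("w5.npz",**c)
```

```text
[ 0.64935506 -0.01025771  0.08049466] [ 0.17607129 -0.63432601  0.39758636] [ 0.00917417  0.02085151 -0.0033788 ]
(array([ 0.5, -0.5, -0.1]), array([-0.02,  0.02, -0.08]))
```

View pics/w5.png

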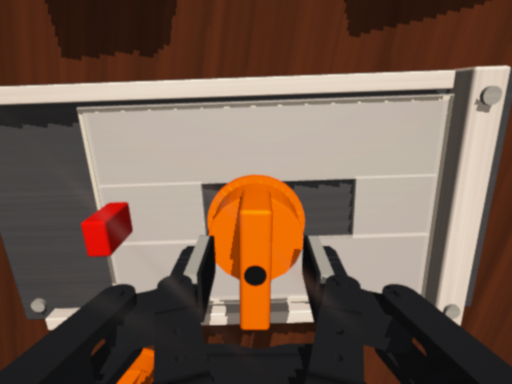

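The bar is centred between the pads, with the dot at (256,275), and the pads stand at about x=213 and 307. I'll close to a loose fit and start the backward turn.

Request:
send_rows --pt "0 0 0 0 0 0" --pt "0 0 0 0 0 0" --pt "0 0 0 0 0 0" --pt "0 0 0 0 0 0" --pt "0 0 0 -3 0 0" --pt "0 0 0 -6 0 0" --pt "0 0 0 -9 0 0" --pt "0 0 0 -12 0 0" --pt "0 0 0 -14 0 0" --pt "0 0 0 -14 0 0" --claw 18

```text
clock: 13.15
tcp_pos: [0.6487, -0.0102, 0.0797]
orientation: [0.59, 0.39, 0.59, -0.39]
wrist_force: [-0.4, 0.5, -0.1]
finger_gap: 0.0183
```

```bash
cat > chk.py <<'E'
from h import *
import sys
p,R,s=pose(); y=R.as_matrix()[:,1]
print(p.round(4),"yaw",np.degrees(np.arctan2(y[1],y[0])).round(1),"F",s["wrist_force"].round(2),"T",s["ft_torque"].round(3),"gap",round(s["finger_gap"],4),"t",s["clock"])
w=cam("wrist"); a=cam("side")
n=sys.argv[1]
im=np.hstack([cv2.resize(w["img"],(400,300)),cv2.resize(a["img"][150:255,190:330],(400,300),interpolation=cv2.INTER_CUBIC)])
cv2.imwrite(f"pics/{n}.png",im); np.savez(f"{n}_s.npz",**a); np.savez(f"{n}_w.npz",**w)
E
python3 chk.py t1
```

```text
[ 0.6487 -0.0102  0.0797] yaw 23.1 F [-0.43  0.54 -0.15] T [-0.033  0.036  0.034] gap 0.0183 t 13.15
```

View pics/t1.png

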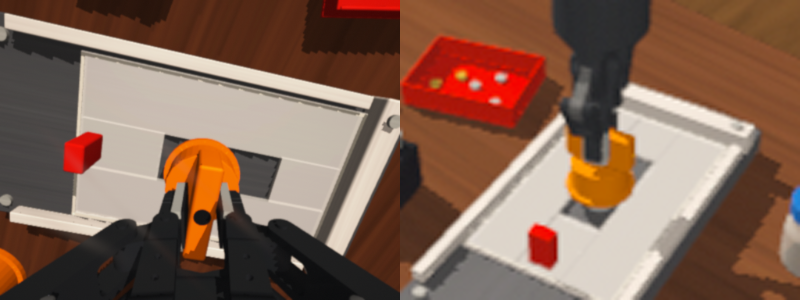

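```bash
cat >> chk.py <<'E'
def dotz(c,xy=(.6490,-.0101)):
    h=cv2.cvtColor(c["img"],cv2.COLOR_BGR2HSV); dk=(h[...,2]<70).astype(np.uint8)
    n,l,st,ce=cv2.connectedComponentsWithStats(dk); best=None
    for i in range(1,n):
        x,y,w_,h_,ar=st[i]
        if 15<ar<900 and .6<w_/h_<1.7 and ar>.6*w_*h_:
            m=cv2.dilate((l==i).astype(np.uint8),np.ones((7,7)))-(l==i)
            f=np.mean((h[...,0][m>0]>8)&(h[...,0][m>0]<25)&(h[...,1][m>0]>180))
            if f>.5 and (best is None or f>best[0]): best=(f,ce[i],ar)
    if best is None: return None
    d=ray(c,best[1]); A=np.c_[d,[0,0,-1]]; b=np.array([*xy,0])-c["C"]
    s_=np.linalg.lstsq(A,b,rcond=None)[0]; return best[1].round(1),best[2],"top z",(c["C"]+s_[0]*d).round(4)
print("wrist dot",dotz(w))
E
python3 - <<'E'
import sys; sys.argv=["x","t1b"]
exec(open("chk.py").read())
for n in("w4.npz","w5.npz"): print(dotz(dict(np.load(n))))
E
```

```text
[ 0.6488 -0.0102  0.0797] yaw 23.0 F [ 1.03 -1.02 -0.2 ] T [-0.035  0.041 -0.052] gap 0.018 t 13.25
wrist dot (array([258.6, 277.9]), np.int32(312), 'top z', array([ 0.6497, -0.0098,  0.1057]))
(array([289.6, 192.4]), np.int32(74), 'top z', array([ 0.6489, -0.0101,  0.1036]))
(array([254.8, 275.3]), np.int32(301), 'top z', array([ 0.6488, -0.0101,  0.1045]))
```

Request:
send_rows --pt "0 0 0 -2 0 0" --pt "0 0 0 -4 0 0" --pt "0 0 0 -6 0 0" --pt "0 0 0 -8 0 0" --pt "0 0 0 -8 0 0" --pt "0 0 0 -8 0 0" --pt "0 0 0 -8 0 0" --pt "0 0 0 -8 0 0" --pt "0 0 0 -8 0 0" --pt "0 0 0 -8 0 0"

```text
clock: 14.6
tcp_pos: [0.6488, -0.0102, 0.0797]
orientation: [0.616, 0.348, 0.616, -0.348]
wrist_force: [-0.5, 0.3, 0.2]
finger_gap: 0.018
```

```bash
python3 chk.py t2
```

```text
[ 0.6488 -0.0102  0.0797] yaw 31.1 F [-0.5   0.33  0.25] T [0.028 0.034 0.022] gap 0.018 t 14.6
wrist dot (array([258.7, 278. ]), np.int32(321), 'top z', array([ 0.6496, -0.0097,  0.106 ]))
```

Request:
send_rows --pt "0 0 0 -1 0 0" --pt "0 0 0 -2 0 0" --pt "0 0 0 -3 0 0" --pt "0 0 0 -4 0 0" --pt "0 0 0 -5 0 0" --pt "0 0 0 -6 0 0" --pt "0 0 0 -7 0 0" --pt "0 0 0 -8 0 0" --pt "0 0 0 -8 0 0" --pt "0 0 0 -8 0 0"

```text
clock: 15.95
tcp_pos: [0.6488, -0.0102, 0.0797]
orientation: [0.638, 0.304, 0.638, -0.304]
wrist_force: [0.2, 0.6, -0.6]
finger_gap: 0.0182
```

```bash
python3 chk.py t3
```

```text
[ 0.6488 -0.0102  0.0797] yaw 39.1 F [ 0.19  0.59 -0.57] T [ 0.005 -0.019 -0.014] gap 0.0182 t 15.95
wrist dot (array([258.6, 278. ]), np.int32(322), 'top z', array([ 0.6495, -0.0097,  0.1061]))
```

Request:
send_rows --pt "0 0 0 -1 0 0" --pt "0 0 0 -2 0 0" --pt "0 0 0 -3 0 0" --pt "0 0 0 -4 0 0" --pt "0 0 0 -5 0 0" --pt "0 0 0 -6 0 0" --pt "0 0 0 -7 0 0" --pt "0 0 0 -8 0 0" --pt "0 0 0 -8 0 0" --pt "0 0 0 -8 0 0"

```text
clock: 17.3
tcp_pos: [0.6489, -0.0102, 0.0798]
orientation: [0.658, 0.259, 0.658, -0.259]
wrist_force: [0.8, 0.4, -0.6]
finger_gap: 0.0178
```

```bash
python3 chk.py t4
```

```text
[ 0.6489 -0.0102  0.0798] yaw 47.1 F [ 0.75  0.44 -0.56] T [0.045 0.07  0.017] gap 0.0178 t 17.3
wrist dot (array([258.6, 278. ]), np.int32(326), 'top z', array([ 0.6493, -0.0098,  0.1062]))
```

View pics/t4.png

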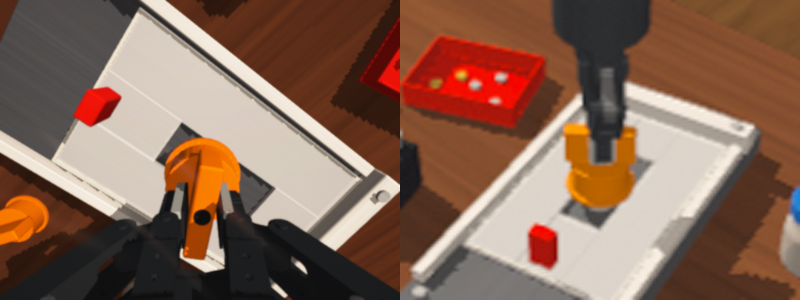

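Request:
send_rows --pt "0 0 0 -1 0 0" --pt "0 0 0 -2 0 0" --pt "0 0 0 -3 0 0" --pt "0 0 0 -4 0 0" --pt "0 0 0 -5 0 0" --pt "0 0 0 -6 0 0" --pt "0 0 0 -7 0 0" --pt "0 0 0 -8 0 0" --pt "0 0 0 -8 0 0" --pt "0 0 0 -8 0 0"

```text
clock: 18.65
tcp_pos: [0.6488, -0.0102, 0.0797]
orientation: [0.675, 0.212, 0.674, -0.212]
wrist_force: [0.5, -0.1, 0.1]
finger_gap: 0.0177
```

```bash
python3 chk.py t5
```

```text
[ 0.6488 -0.0102  0.0797] yaw 55.1 F [ 0.49 -0.14  0.09] T [ 0.017 -0.007 -0.049] gap 0.0177 t 18.65
wrist dot (array([258.4, 278. ]), np.int32(333), 'top z', array([ 0.6491, -0.0099,  0.1062]))
```

Request:
send_rows --pt "0 0 0 -1 0 0" --pt "0 0 0 -2 0 0" --pt "0 0 0 -3 0 0" --pt "0 0 0 -4 0 0" --pt "0 0 0 -5 0 0" --pt "0 0 0 -6 0 0" --pt "0 0 0 -7 0 0" --pt "0 0 0 -8 0 0" --pt "0 0 0 -8 0 0" --pt "0 0 0 -8 0 0"

```text
clock: 20.0
tcp_pos: [0.6488, -0.0102, 0.0797]
orientation: [0.688, 0.165, 0.688, -0.165]
wrist_force: [0.7, 0.2, -0.6]
finger_gap: 0.0179
```

```bash
python3 chk.py t6
```

```text
[ 0.6488 -0.0102  0.0797] yaw 63.1 F [ 0.65  0.22 -0.64] T [-0.081 -0.006 -0.023] gap 0.0179 t 20.0
wrist dot (array([258. , 277.8]), np.int32(328), 'top z', array([ 0.649 , -0.0102,  0.1061]))
```

Request:
send_rows --pt "0 0 0 -1 0 0" --pt "0 0 0 -2 0 0" --pt "0 0 0 -3 0 0" --pt "0 0 0 -4 0 0" --pt "0 0 0 -5 0 0" --pt "0 0 0 -6 0 0" --pt "0 0 0 -7 0 0" --pt "0 0 0 -8 0 0" --pt "0 0 0 -8 0 0" --pt "0 0 0 -8 0 0"

```text
clock: 21.35
tcp_pos: [0.6488, -0.0102, 0.0797]
orientation: [0.697, 0.116, 0.697, -0.116]
wrist_force: [0.1, 0.3, 0.3]
finger_gap: 0.0182
```

```bash
python3 chk.py t7
```

```text
[ 0.6488 -0.0102  0.0797] yaw 71.1 F [0.1  0.32 0.34] T [0.036 0.058 0.013] gap 0.0182 t 21.35
wrist dot (array([258.6, 263. ]), np.int32(297), 'top z', array([ 0.649 , -0.01  ,  0.0939]))
```

View pics/t7.png

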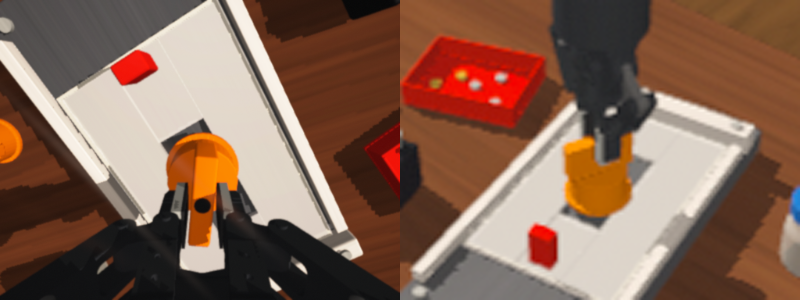

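Run:
```python
from h import *
for n in("t1","t6","t7"):
    c=dict(np.load(n+"_s.npz"))
    h=cv2.cvtColor(c["img"],cv2.COLOR_BGR2HSV); m=cv2.inRange(h,(8,180,100),(28,255,255)); m[:, :235]=0; m[:,285:]=0; m[240:]=0
    ys,xs=np.nonzero(m); print(n,"bbox",xs.min(),xs.max(),ys.min(),ys.max())
    # foot profile bottom column near axis
    for x in(256,259,262): print(x, ys[xs==x].max(),end=" ")
    print([proj(c,(.649,-.010,z)).round(2).tolist() for z in(.044,.035,.031)])
    w=dict(np.load(n+"_w.npz")); cv2.imwrite(f"pics/{n}_wk.png",cv2.resize(w["img"][150:340,180:340],None,fx=3,fy=3,interpolation=cv2.INTER_CUBIC))
    r=c["img"][165:235,225:295]; cv2.imwrite(f"pics/{n}_sk.png",cv2.resize(r,None,fx=5,fy=5,interpolation=cv2.INTER_CUBIC))
cv2.imwrite("pics/cmp.png",np.hstack([cv2.imread("pics/t6_sk.png"),cv2.imread("pics/t7_sk.png")]))
cv2.imwrite("pics/cmpw.png",cv2.resize(np.hstack([cv2.imread("pics/t6_wk.png"),cv2.imread("pics/t7_wk.png")]),(800,475)))
```

```text
t1 bbox 237 271 168 221
256 221 259 221 262 221 [[259.18, 213.43], [259.16, 216.12], [259.16, 217.31]]
t6 bbox 237 271 168 221
256 221 259 221 262 221 [[259.18, 213.43], [259.16, 216.12], [259.16, 217.31]]
t7 bbox 237 270 168 225
256 225 259 225 262 224 [[259.18, 213.43], [259.16, 216.12], [259.16, 217.31]]
```

View pics/cmp.png

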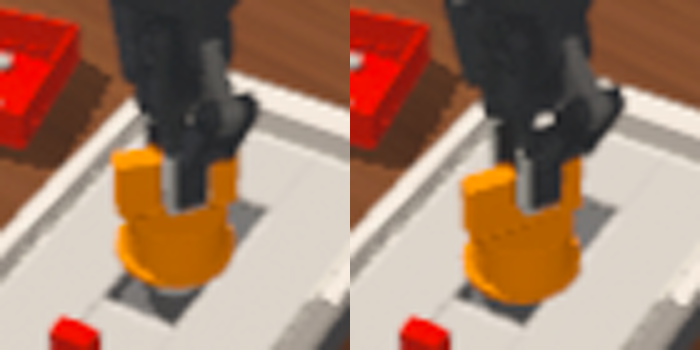

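View pics/cmpw.png

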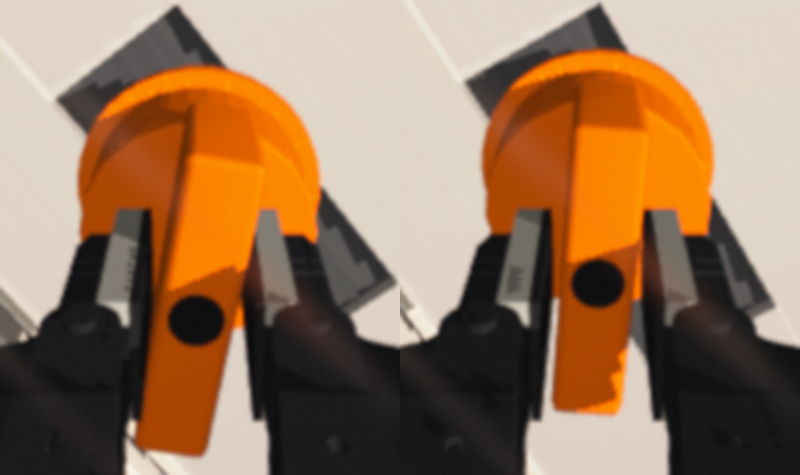

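The knob has dropped: the dot's height fell by about 12 mm in the wrist view, the foot is 3 to 4 px lower in the side view, and there is hardly any torque. I'll lower the fingers with it and turn forward a little first, to check that it doesn't catch.

Request:
send_rows --pt "5 0 0 0 0 0" --pt "10 0 0 0 0 0" --pt "10 0 0 3 0 0" --pt "10 0 0 6 0 0" --pt "10 0 0 9 0 0" --pt "10 0 0 12 0 0" --pt "10 0 0 15 0 0" --pt "10 0 0 18 0 0" --pt "10 0 0 20 0 0" --pt "10 0 0 20 0 0"

```text
clock: 22.7
tcp_pos: [0.6486, -0.0101, 0.0694]
orientation: [0.667, 0.235, 0.667, -0.236]
wrist_force: [0.3, 0.2, -0.1]
finger_gap: 0.0181
```

```bash
cat >> chk.py <<'E'
cv2.imwrite(f"pics/{n}_wk.png",cv2.resize(w["img"][150:340,160:360],None,fx=3,fy=3,interpolation=cv2.INTER_CUBIC))
E
python3 chk.py f1
```

```text
[ 0.6486 -0.0101  0.0694] yaw 51.1 F [ 0.29  0.17 -0.08] T [ 0.019 -0.024  0.023] gap 0.0181 t 22.7
wrist dot (array([257.9, 276.5]), np.int32(331), 'top z', array([ 0.649 , -0.0101,  0.0944]))
```

View pics/f1_wk.png

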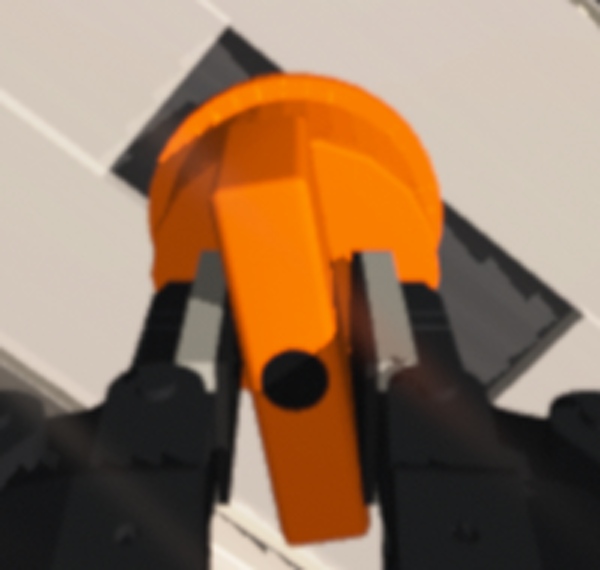

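The bar now bears on the other pad diagonal, so the slack is taken up, and the torque is near zero. I'll go on clockwise.

Request:
send_rows --pt "0 0 0 2 0 0" --pt "0 0 0 4 0 0" --pt "0 0 0 6 0 0" --pt "0 0 0 8 0 0" --pt "0 0 0 10 0 0" --pt "0 0 0 10 0 0" --pt "0 0 0 10 0 0" --pt "0 0 0 10 0 0" --pt "0 0 0 10 0 0" --pt "0 0 0 10 0 0"

```text
clock: 24.05
tcp_pos: [0.6488, -0.0102, 0.0697]
orientation: [0.644, 0.293, 0.644, -0.293]
wrist_force: [0.5, 0.7, 0.3]
finger_gap: 0.0178
```

```bash
python3 chk.py f2
```

```text
[ 0.6488 -0.0102  0.0697] yaw 41.1 F [0.53 0.67 0.32] T [ 0.05  -0.047 -0.004] gap 0.0178 t 24.05
wrist dot (array([258. , 275.9]), np.int32(324), 'top z', array([ 0.6492, -0.0099,  0.0945]))
```

View pics/f2_wk.png

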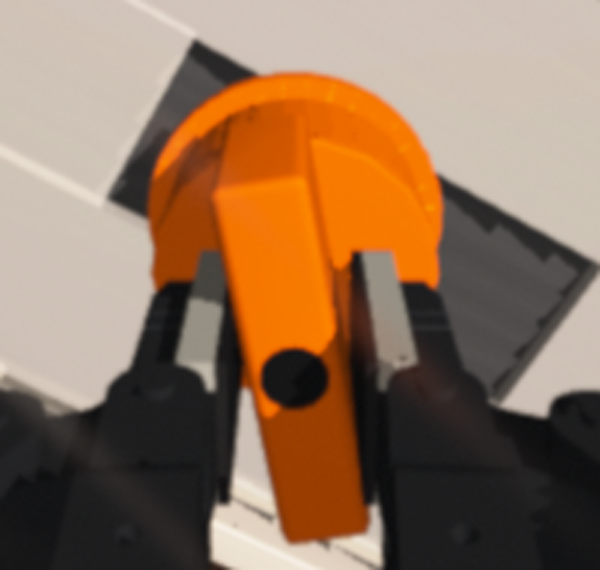

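Request:
send_rows --pt "0 0 0 2 0 0" --pt "0 0 0 4 0 0" --pt "0 0 0 6 0 0" --pt "0 0 0 8 0 0" --pt "0 0 0 10 0 0" --pt "0 0 0 10 0 0" --pt "0 0 0 10 0 0" --pt "0 0 0 10 0 0" --pt "0 0 0 10 0 0" --pt "0 0 0 10 0 0"

```text
clock: 25.4
tcp_pos: [0.6489, -0.0102, 0.0698]
orientation: [0.616, 0.348, 0.616, -0.348]
wrist_force: [0.4, 0.7, 0.7]
finger_gap: 0.0182
```

```bash
python3 chk.py f3
```

```text
[ 0.6489 -0.0102  0.0698] yaw 31.1 F [0.38 0.74 0.7 ] T [-0.008  0.006 -0.058] gap 0.0182 t 25.4
wrist dot (array([259.5, 275.8]), np.int32(325), 'top z', array([ 0.6499, -0.0095,  0.0943]))
```

View pics/f3_wk.png

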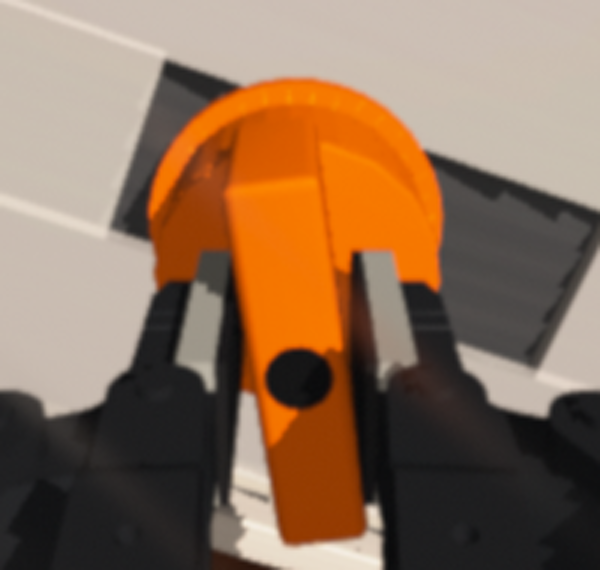

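Run:
```python
from h import *
ims=[]
for n in("t7","f1","f2","f3"):
    c=dict(np.load(n+"_s.npz")); ims.append(cv2.resize(c["img"][165:235,225:275],None,fx=4,fy=4,interpolation=cv2.INTER_CUBIC))
cv2.imwrite("pics/cmp2.png",np.hstack(ims))
import workcell
for i in range(4):
    viewer.read_camera("side"); s=get_state(); print(s["clock"],s["ft_torque"].round(3),s["tau"][5].round(3))
```

```text
25.55 [ 0.036 -0.007 -0.009] 0.001
25.6 [ 0.022 -0.025 -0.035] 0.001
25.65 [ 0.011 -0.072 -0.064] 0.001
25.7 [-0.089 -0.019  0.013] 0.001
```

View pics/cmp2.png

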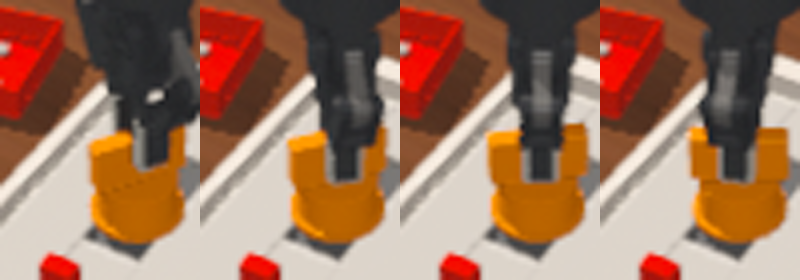

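Request:
send_rows --pt "0 0 0 2 0 0" --pt "0 0 0 4 0 0" --pt "0 0 0 6 0 0" --pt "0 0 0 8 0 0" --pt "0 0 0 10 0 0" --pt "0 0 0 10 0 0" --pt "0 0 0 10 0 0" --pt "0 0 0 10 0 0" --pt "0 0 0 10 0 0" --pt "0 0 0 10 0 0"

```text
clock: 26.95
tcp_pos: [0.6489, -0.0102, 0.0698]
orientation: [0.583, 0.4, 0.583, -0.4]
wrist_force: [0.2, 0.3, -0.3]
finger_gap: 0.0182
```

```bash
python3 chk.py f4
```

```text
[ 0.6489 -0.0102  0.0698] yaw 21.1 F [ 0.2   0.32 -0.31] T [0.003 0.075 0.009] gap 0.0182 t 26.95
wrist dot (array([258.8, 276.6]), np.int32(307), 'top z', array([ 0.6498, -0.0098,  0.0948]))
```

View pics/f4_wk.png

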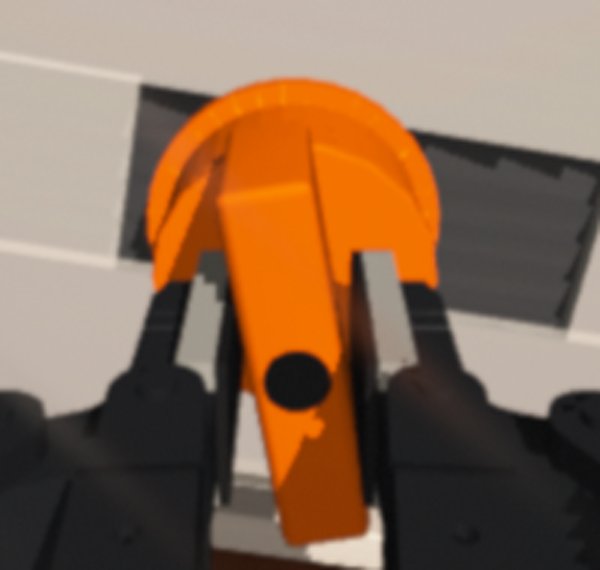

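Run:
```python
from h import *
C={"f1":[(215,195),(305,180),(290,545),(368,530)],"f2":[(215,190),(305,180),(288,542),(368,528)],"f3":[(228,188),(318,178),(285,545),(365,535)],"f4":[(220,205),(308,185),(288,545),(368,530)]}
for n,q in C.items():
    c=dict(np.load(n+"_w.npz"))
    P=np.array([plane(c,(160+x/3,150+y/3),.0945)[:2] for x,y in q])
    d=P[:2].mean(0)-P[2:].mean(0); print(n,"ctr",P.mean(0).round(4),"len",np.linalg.norm(d).round(4),"w",np.linalg.norm(P[0]-P[1]).round(4),np.linalg.norm(P[2]-P[3]).round(4),"yaw-90",np.degrees(np.arctan2(d[1],d[0])).round(1)-90)
for n in("t6","t7"):
    w=dict(np.load(n+"_w.npz")); cv2.imwrite(f"pics/{n}_wk.png",cv2.resize(w["img"][150:340,160:360],None,fx=3,fy=3,interpolation=cv2.INTER_CUBIC))
```

```text
f1 ctr [ 0.6485 -0.0092] len 0.0581 w 0.0123 0.0122 yaw-90 61.0
f2 ctr [ 0.6488 -0.0089] len 0.0582 w 0.0122 0.0125 yaw-90 50.80000000000001
f3 ctr [ 0.6498 -0.0087] len 0.059 w 0.0122 0.0124 yaw-90 38.5
f4 ctr [ 0.6499 -0.0094] len 0.0571 w 0.0123 0.0125 yaw-90 30.5
```

View pics/t6_wk.png

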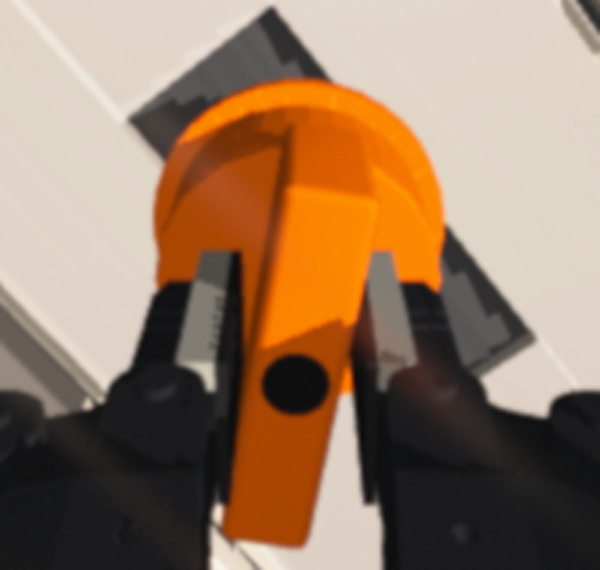

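View pics/t7_wk.png

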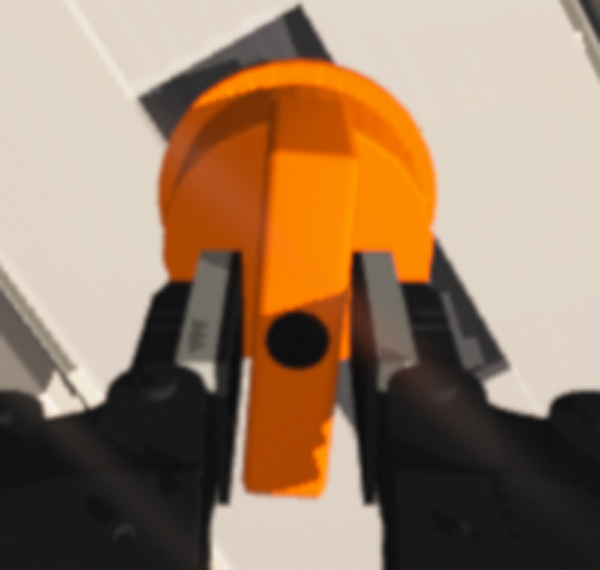

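Request:
send_rows --pt "0 0 0 2 0 0" --pt "0 0 0 4 0 0" --pt "0 0 0 6 0 0" --pt "0 0 0 8 0 0" --pt "0 0 0 10 0 0" --pt "0 0 0 10 0 0" --pt "0 0 0 10 0 0" --pt "0 0 0 10 0 0" --pt "0 0 0 10 0 0" --pt "0 0 0 10 0 0"

```text
clock: 28.3
tcp_pos: [0.6488, -0.0102, 0.0698]
orientation: [0.546, 0.449, 0.546, -0.449]
wrist_force: [0.5, -0.5, -0.6]
finger_gap: 0.0179
```

```bash
cat >> chk.py <<'E'
L=[]
for i in range(4):
    s=get_state(); L.append([*s["ft_torque"],*s["wrist_force"],s["tau"][5]]); viewer.read_camera("side")
print("mean T",np.mean(L,0).round(3))
E
python3 chk.py f5
```

```text
[ 0.6488 -0.0102  0.0698] yaw 11.1 F [ 0.53 -0.53 -0.63] T [-0.003  0.026 -0.001] gap 0.0179 t 28.3
wrist dot (array([258.6, 276.4]), np.int32(295), 'top z', array([ 0.6499, -0.0099,  0.0944]))
mean T [ 0.002 -0.011 -0.021  0.02   0.35  -0.451  0.001]
```

View pics/f5_wk.png

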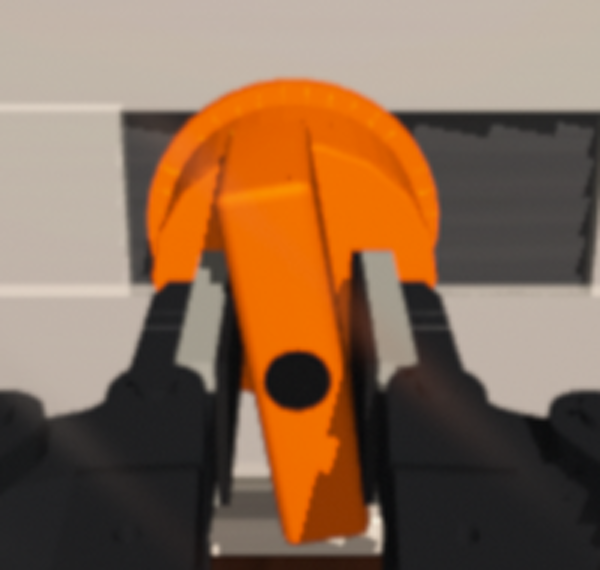

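```bash
cat > foot.py <<'E'
from h import *
from scipy.optimize import brentq
ax=np.array([.6490,-.0102]); th=np.linspace(0,2*np.pi,721)
def top_edge(c):
    f=c["img"].astype(float); o=f[...,2]-f[...,0]  # red minus blue: orange high
    o=o[100:300,200:320]; m=o.max(1) # row profile
    prof=np.median(np.sort(o,axis=1)[:,-8:],axis=1)
    i=np.where(prof>90)[0][0]; a,b=prof[i-1],prof[i]
    return 100+i-1+(90-a)/(b-a)
def circ_top(c,z,r=.0295):
    P=np.c_[ax[0]+r*np.cos(th),ax[1]+r*np.sin(th),np.full(721,z)]; return min(proj(c,p)[1] for p in P)
def side_w(c):
    f=c["img"].astype(float); o=f[...,2]-f[...,0]; best=0
    for y in range(190,245):
        r=np.where(o[y,190:330]>90)[0]
        if len(r)and r[-1]-r[0]>best: best=r[-1]-r[0]
    return best
if __name__=="__main__":
    import glob
    for n in("t1","t2","t3","t4","t5","t6","t7","f1","f2","f3","f4","f5","f6","f7","f8","f9","g1","g2"):
        try:c=dict(np.load(n+"_w.npz"))
        except Exception: continue
        e=top_edge(c); z=brentq(lambda z:circ_top(c,z)-e,0,.09); print(n,round(e,2),"z",round(z*1000,2),side_w(c))
E
python3 foot.py
```

```text
t1 176.14 z 46.62 98
t2 175.42 z 45.3 98
t3 175.47 z 45.68 97
t4 175.41 z 45.75 97
t5 175.4 z 45.89 97
t6 175.54 z 46.27 97
t7 168.99 z 30.02 92
f1 173.59 z 30.46 97
f2 173.34 z 30.77 97
f3 175.25 z 34.92 98
f4 175.24 z 34.44 97
f5 175.38 z 34.3 97
```

```bash
cat > wid.py <<'E'
from h import *
import sys
def chord(c):
    f=c["img"].astype(float); o=f[...,2]-f[...,0]; out=[]
    for y in range(195,236):
        r=o[y,190:330]; i=np.where(r>90)[0]
        if len(i)<20: continue
        a=i[0]; b=i[-1]
        if a==0 or b==139: continue
        L=a-1+(90-r[a-1])/(r[a]-r[a-1]); R_=b+(r[b]-90)/(r[b]-r[b+1]); out.append((R_-L,y,(R_+L)/2))
    # robust max: fit parabola on the top
    out=np.array(out); k=out[:,0].argmax(); s=out[max(0,k-6):k+7]; q=np.polyfit(s[:,1]-s[:,1].mean(),s[:,0],2)
    return np.polyval(q,-q[1]/2/q[0]) if q[0]<0 else out[k,0], out[k,1], out[k,2]
def model(c,z,r=.0295,ax=(.649,-.0102)):
    th=np.linspace(0,2*np.pi,721); P=np.array([proj(c,(ax[0]+r*np.cos(t),ax[1]+r*np.sin(t),z)) for t in th]); return np.ptp(P[:,0])
for n in sys.argv[1:]:
    c=dict(np.load(n+"_w.npz")); w,y,x=chord(c); zz=np.array([.025,.05]); m=[model(c,z) for z in zz]
    print(n,round(w,2),y,round(x,1),"z",round(1000*np.interp(w,m,zz),1))
E
python3 wid.py t1 t2 t3 t4 t5 t6 t7 f1 f2 f3 f4 f5
```

```text
t1 98.59 222.0 67.8 z 50.0
t2 98.33 221.0 68.1 z 49.5
t3 97.51 220.0 68.7 z 47.7
t4 97.65 221.0 68.8 z 48.0
t5 97.86 221.0 68.9 z 48.4
t6 97.38 226.0 69.5 z 47.4
t7 93.19 216.0 68.9 z 38.0
f1 98.42 220.0 68.4 z 38.7
f2 98.3 219.0 68.2 z 38.7
f3 98.57 221.0 68.0 z 39.3
f4 98.29 221.0 67.2 z 38.7
f5 97.74 221.0 67.2 z 37.7
```

Request:
send_rows --pt "0 0 0 2 0 0" --pt "0 0 0 4 0 0" --pt "0 0 0 6 0 0" --pt "0 0 0 8 0 0" --pt "0 0 0 8 0 0" --pt "0 0 0 8 0 0" --pt "0 0 0 8 0 0" --pt "0 0 0 8 0 0" --pt "0 0 0 8 0 0" --pt "0 0 0 8 0 0"

```text
clock: 29.85
tcp_pos: [0.6488, -0.0102, 0.0698]
orientation: [0.513, 0.486, 0.513, -0.486]
wrist_force: [-0.3, 0.2, 0.3]
finger_gap: 0.0182
```

```bash
python3 chk.py f6; python3 wid.py f4 f5 f6
```

```text
[ 0.6488 -0.0102  0.0698] yaw 3.1 F [-0.32  0.19  0.34] T [-0.003 -0.021  0.032] gap 0.0182 t 29.85
wrist dot (array([258.6, 275.7]), np.int32(296), 'top z', array([ 0.65  , -0.01  ,  0.0937]))
mean T [ 0.002 -0.017  0.02   0.245  0.033  0.417  0.001]
f4 98.29 221.0 67.2 z 38.7
f5 97.74 221.0 67.2 z 37.7
f6 97.5 221.0 67.1 z 37.2
```

View pics/f6_wk.png

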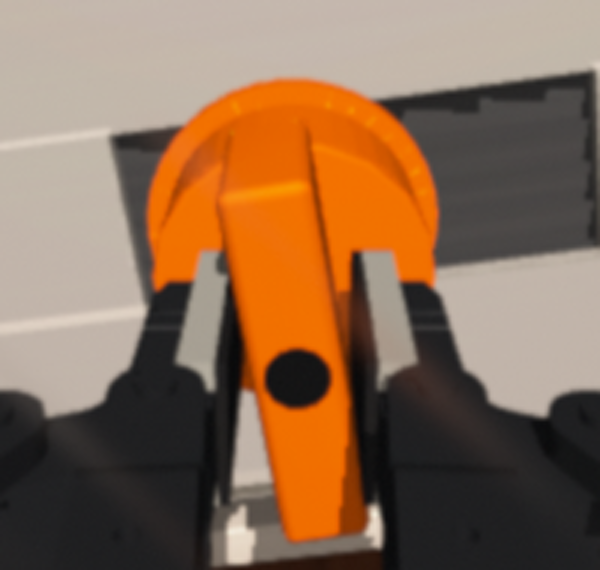

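It is sinking now, by roughly 0.6 mm per 8°, with no resistance. I'll go on in small steps until I feel the stop.

Request:
send_rows --pt "0 0 0 2 0 0" --pt "0 0 0 4 0 0" --pt "0 0 0 6 0 0" --pt "0 0 0 8 0 0" --pt "0 0 0 8 0 0" --pt "0 0 0 8 0 0" --pt "0 0 0 8 0 0" --pt "0 0 0 8 0 0" --pt "0 0 0 8 0 0" --pt "0 0 0 8 0 0"

```text
clock: 31.4
tcp_pos: [0.6488, -0.0102, 0.0698]
orientation: [0.478, 0.521, 0.478, -0.521]
wrist_force: [0.2, 1.2, 0.4]
finger_gap: 0.0181
```

```bash
python3 chk.py f7; python3 wid.py f7
```

```text
[ 0.6488 -0.0102  0.0698] yaw -4.9 F [0.22 1.25 0.41] T [-0.001  0.006 -0.011] gap 0.0181 t 31.4
wrist dot (array([258.6, 275.3]), np.int32(293), 'top z', array([ 0.6501, -0.0102,  0.0932]))
mean T [-0.01  -0.004 -0.008  0.08   0.375 -0.146  0.001]
f7 97.27 220.0 67.2 z 36.8
```

Request:
send_rows --pt "0 0 0 2 0 0" --pt "0 0 0 4 0 0" --pt "0 0 0 6 0 0" --pt "0 0 0 8 0 0" --pt "0 0 0 8 0 0" --pt "0 0 0 8 0 0" --pt "0 0 0 8 0 0" --pt "0 0 0 8 0 0" --pt "0 0 0 8 0 0" --pt "0 0 0 8 0 0"

```text
clock: 32.95
tcp_pos: [0.6488, -0.0102, 0.0698]
orientation: [0.441, 0.553, 0.441, -0.553]
wrist_force: [0.2, -0.0, 0.3]
finger_gap: 0.0181
```

```bash
python3 chk.py f8; python3 wid.py f8
```

```text
[ 0.6488 -0.0102  0.0698] yaw -12.9 F [ 0.23 -0.01  0.31] T [ 0.013 -0.011 -0.012] gap 0.0181 t 32.95
wrist dot (array([258.7, 274.7]), np.int32(287), 'top z', array([ 0.6501, -0.0104,  0.0925]))
mean T [ 0.006 -0.025 -0.026 -0.139 -0.308 -0.316  0.001]
f8 96.96 221.0 67.2 z 36.2
```

Request:
send_rows --pt "0 0 0 1.5 0 0" --pt "0 0 0 3 0 0" --pt "0 0 0 4.5 0 0" --pt "0 0 0 6 0 0" --pt "0 0 0 6 0 0" --pt "0 0 0 6 0 0" --pt "0 0 0 6 0 0" --pt "0 0 0 6 0 0" --pt "0 0 0 6 0 0" --pt "0 0 0 6 0 0"

```text
clock: 34.5
tcp_pos: [0.6488, -0.0102, 0.0697]
orientation: [0.411, 0.575, 0.411, -0.575]
wrist_force: [-0.3, 0.8, 0.4]
finger_gap: 0.0181
```

```bash
python3 chk.py f9; python3 wid.py f9
```

```text
[ 0.6488 -0.0102  0.0697] yaw -18.9 F [-0.29  0.8   0.38] T [0.1   0.088 0.007] gap 0.0181 t 34.5
wrist dot (array([258.7, 274.7]), np.int32(286), 'top z', array([ 0.6501, -0.0105,  0.0924]))
mean T [ 0.142  0.065  0.003 -0.253  0.417 -0.248  0.012]
f9 96.94 220.0 66.7 z 36.2
```

View pics/f9_wk.png

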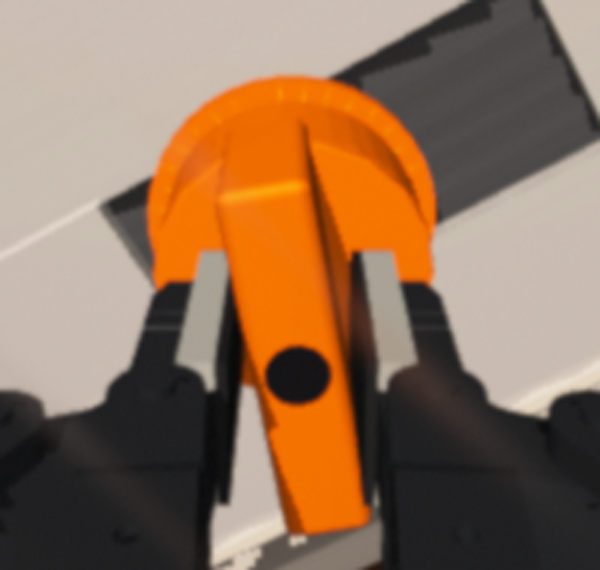

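The height has stopped changing, and the joint-6 torque and the moment reading are rising, so it has probably reached the end stop. I'll take one smaller step to confirm.

Request:
send_rows --pt "0 0 0 1 0 0" --pt "0 0 0 2 0 0" --pt "0 0 0 3 0 0" --pt "0 0 0 3 0 0" --pt "0 0 0 3 0 0" --pt "0 0 0 3 0 0" --pt "0 0 0 3 0 0" --pt "0 0 0 3 0 0" --pt "0 0 0 3 0 0" --pt "0 0 0 3 0 0"

```text
clock: 36.05
tcp_pos: [0.6488, -0.0102, 0.0697]
orientation: [0.396, 0.586, 0.396, -0.586]
wrist_force: [-1.4, 1.3, -0.1]
finger_gap: 0.018
```

```bash
python3 chk.py g1; python3 wid.py f9 g1
python3 - <<'E'
from h import *
s=get_state(); print(s["tau"].round(3),s["ft_torque"].round(3),s["wrist_force"].round(2),s["joint_pos"].round(4))
E
```

```text
[ 0.6488 -0.0102  0.0697] yaw -21.9 F [-1.4   1.3  -0.06] T [0.218 0.199 0.037] gap 0.018 t 36.05
wrist dot (array([258.7, 274.7]), np.int32(286), 'top z', array([ 0.6501, -0.0105,  0.0923]))
mean T [ 0.183  0.21   0.044 -0.824  0.7   -0.059  0.044]
f9 96.94 220.0 66.7 z 36.2
g1 97.01 219.0 66.6 z 36.3
[-5.5000e-01 -5.8203e+01  2.8284e+01 -4.5000e-01 -2.1900e-01  4.4000e-02] [ 0.252  0.23  -0.012] [-1.06  0.8  -0.42] [-0.1393  0.5392 -0.0137  1.0179 -0.      1.8141]
```

View pics/g1_wk.png

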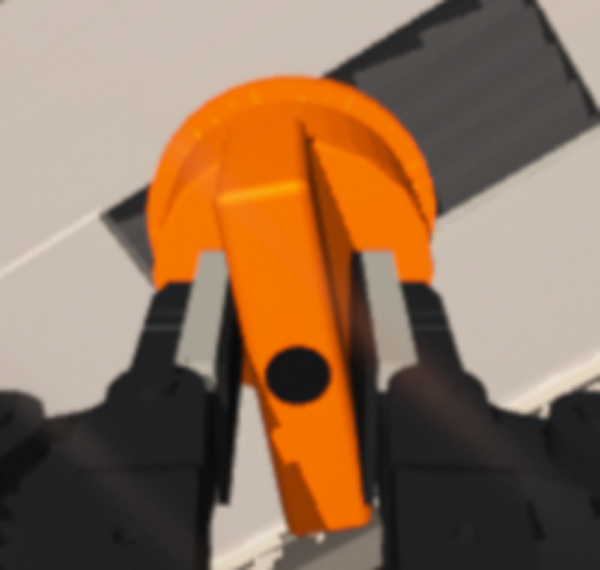

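The torque is rising (about 0.044 N m) with the height constant, so the end stop is reached. I'll turn it a bit further to make it snug.

Request:
send_rows --pt "0 0 0 1 0 0" --pt "0 0 0 2 0 0" --pt "0 0 0 3 0 0" --pt "0 0 0 3 0 0" --pt "0 0 0 3 0 0" --pt "0 0 0 3 0 0" --pt "0 0 0 3 0 0" --pt "0 0 0 3 0 0" --pt "0 0 0 3 0 0" --pt "0 0 0 3 0 0"

```text
clock: 37.6
tcp_pos: [0.6488, -0.0102, 0.0697]
orientation: [-0.38, -0.596, -0.38, 0.596]
wrist_force: [-1.0, 0.6, -0.2]
finger_gap: 0.0179
```

```bash
python3 chk.py g2; python3 wid.py g2
```

```text
[ 0.6488 -0.0102  0.0697] yaw -24.9 F [-0.98  0.65 -0.17] T [0.193 0.335 0.063] gap 0.0179 t 37.6
wrist dot (array([258.4, 274.8]), np.int32(295), 'top z', array([ 0.65  , -0.0105,  0.0923]))
mean T [ 0.228  0.331  0.072 -1.229  1.038 -0.284  0.087]
g2 97.06 218.0 66.5 z 36.4
```

Request:
send_rows --pt "1 0 0 0.5 0 0" --pt "2 0 0 1 0 0" --pt "3 0 0 1.5 0 0" --pt "4 0 0 2 0 0" --pt "4 0 0 2.5 0 0" --pt "4 0 0 2.5 0 0" --pt "4 0 0 2.5 0 0" --pt "4 0 0 2.5 0 0" --pt "4 0 0 2.5 0 0" --pt "4 0 0 2.5 0 0"

```text
clock: 39.15
tcp_pos: [0.6493, -0.0103, 0.0675]
orientation: [0.368, 0.605, 0.367, -0.604]
wrist_force: [-4.8, 0.8, 8.4]
finger_gap: 0.0176
```

```bash
python3 chk.py g3; python3 wid.py g3
```

```text
[ 0.6493 -0.0103  0.0675] yaw -27.4 F [-4.83  0.81  8.41] T [0.235 0.876 0.133] gap 0.0176 t 39.15
wrist dot (array([258.8, 276.8]), np.int32(305), 'top z', array([ 0.6505, -0.0109,  0.0913]))
mean T [ 0.248  0.852  0.129 -4.26   1.155  8.947  0.145]
g3 97.89 220.0 65.6 z 35.9
```

View pics/g3.png

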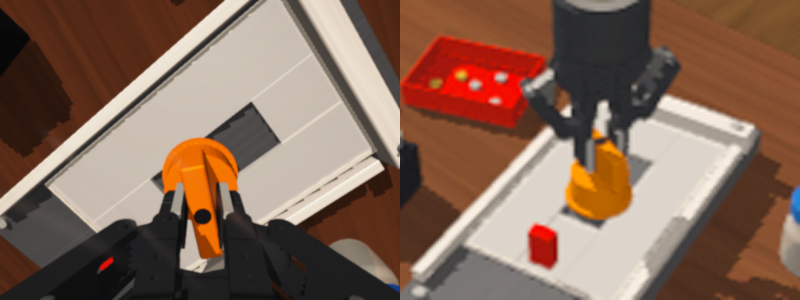

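The pads drag the knob down, with 9 N of friction, and the torque is about 0.13 to 0.145 N m, so the stud is twisted by about 0.11 rad. The knob is home and snug. I'll open in place and then rise straight up.

Request:
send_rows --pt "0 0 0 0 0 0" --pt "0 0 0 0 0 0" --pt "0 0 0 0 0 0" --pt "0 0 0 0 0 0" --pt "-5 0 0 0 0 0" --pt "-20 0 0 0 0 0" --pt "-50 0 0 0 0 0" --pt "-90 0 0 0 0 0" --pt "-115 0 0 0 0 0" --pt "-115 0 0 0 0 0" --claw 44

```text
clock: 40.7
tcp_pos: [0.6507, -0.0104, 0.1847]
orientation: [0.369, 0.606, 0.366, -0.602]
wrist_force: [-0.6, 0.6, 0.5]
finger_gap: 0.0438
```

```bash
python3 chk.py r1
python3 - <<'E'
from h import *
c=cam("scene"); cv2.imwrite("pics/sc_end.png",c["img"]); c=cam("wrist"); cv2.imwrite("pics/w_end.png",c["img"]); np.savez("w_end.npz",**c)
E
```

```text
[ 0.6507 -0.0104  0.1847] yaw -27.4 F [-0.59  0.63  0.51] T [-0.032 -0.01  -0.011] gap 0.0438 t 40.7
wrist dot (array([254.3, 194.3]), np.int32(70), 'top z', array([ 0.6491, -0.0102,  0.0907]))
mean T [ 0.007 -0.012 -0.017 -0.085 -0.055 -0.269  0.   ]
```

View pics/w_end.png

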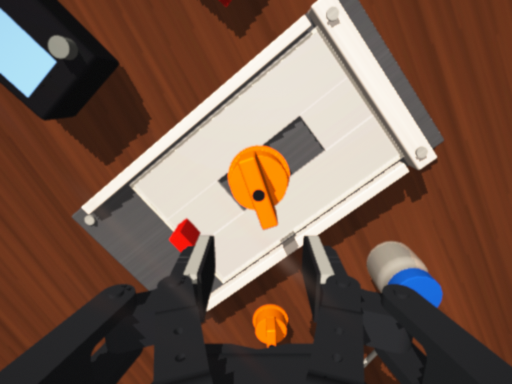

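View pics/sc_end.png

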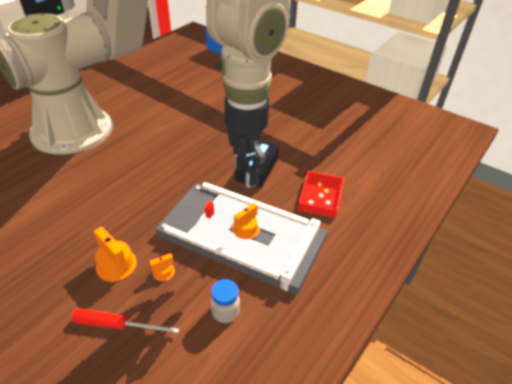

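Run:
```python
from h import *
c=dict(np.load("w_end.npz")); cv2.imwrite("pics/wf.png",cv2.resize(c["img"][0:185,290:450],None,fx=3.2,fy=3.2,interpolation=cv2.INTER_CUBIC))
for n in("w4.npz","w_end.npz"):
    c=dict(np.load(n)); b,_=blobs(c,(0,200,100),(5,255,255),20)
    for st,ce in b:
        q=plane(c,ce,.05); print(n,st,q.round(4),"dist to stud",np.hypot(q[0]-.649,q[1]+.0101).round(4))
a=cam("scene"); print([x for x in blobs(a,(0,200,120),(5,255,255),20)[0]])
```

```text
w4.npz [354, 0, 8, 27, 80] [0.6774 0.1348 0.05  ] dist to stud 0.1476
w4.npz [361, 0, 104, 22, 1288] [0.7097 0.1463 0.05  ] dist to stud 0.1678
w4.npz [179, 161, 19, 28, 440] [ 0.5593 -0.0272  0.05  ] dist to stud 0.0913
w_end.npz [170, 220, 29, 32, 557] [ 0.5607 -0.0259  0.05  ] dist to stud 0.0897
[([157, 0, 13, 35, 321], [163.0, 16.3]), ([298, 171, 45, 47, 1366], [320.5, 193.6]), ([206, 203, 7, 14, 75], [209.1, 209.2]), ([72, 308, 55, 21, 789], [98.1, 318.3])]
```

View pics/wf.png

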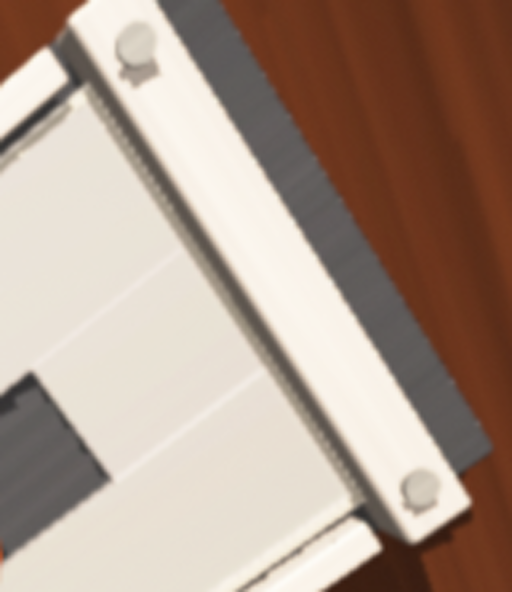

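The panel is flush against the fence, with its tab about 90 mm from the stud. The knob is seated, the bystanders have not moved, and the gripper is clear of everything. Handing in.

Run:
```python
from workcell import job,get_state
print(job.hand_in()); print(get_state()["clock"])
```

```text
the job is handed in; nothing more can be done
None
the job is handed in; nothing more can be done
```

I pushed the panel against the fence, screwed the knob home and snug, let go of it, and handed the job in at about 41 s of the 72 s. No verdict was given.

- **Panel:** I gripped the red tab and pushed until the force reached about 10 N with no more travel. In the last wrist picture the panel is flush with the fence, and the tab is about 90 mm from the stud, as it should be.
- **Knob, backwards:** I turned it anticlockwise with loose fingers. It dropped after roughly 1 rad, with hardly any torque on the stud. My height measurements of the drop disagreed, giving 9 to 12 mm depending on the method, because the loose knob tilts and shifts a little.
- **Knob, forwards:** It turned clockwise without catching. I saw no clear sinking for about the first 0.65 rad, then it sank as expected and met its stop. I tightened it to about 0.13–0.145 N m, which is a stud twist of about 0.11 rad.
- **Last checks:** With the fingers open and clear, the knob's underside came out at about 31 mm, give or take 1 mm. That is close to the 31.8 mm limit, so the evidence that it is home rests on the torque at the stop as well.
- **Bystanders:** The tray and screwdriver have not moved in the scene camera by measurement. The jar looked unmoved, but I only checked it by eye.

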